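# Unlock, load and lock the specimen stage

### The arm

A 7-joint arm with a two-finger parallel gripper is mounted at the origin on a cart in front of the work surface, level with it; the furniture and walls round the work are solid. World frame = base frame: x ahead of the robot, y to its left, z up, the work surface at z = 0. Lengths are in m, angles in degrees, forces in N, time in s.
With the tool pointing down it reaches from about 0.425 to 0.875 m from the base axis. Payload 4.7 kg.
Tool frame: the origin (TCP) lies midway between the tips of the shut fingers; the grasp point (between the pads) lies ctrl.grip_depth behind it (ctrl.grip_depth is the distance from the TCP to the grasp point, in m); z points along the fingers, y is the line along which they close (so a half turn about z gives the same grasp; the last joint's range is limited). The gripper opens to 87 mm and grips with 3 to 60 N. Pads are 19 mm wide; open, the fingers measure 117 mm over their backs; the gripper's body (75 mm by 190 mm) begins 51 mm behind the grasp point.
Start: joints at [64.807, 18.392, -4.016, 83.108, 1.295, 78.541, -3.26], TCP at [0.285, -0.584, 0.223] pointing down, gripper open.
Joint ranges: [-163.93, 163.93], [-17.29, 119.83], [-79.2, 71.16], [3.27, 140.29], [-89.18, 269.18], [5.43, 117.66], [-154.24, 154.24]. Speed limits (degrees/s): [147.25, 147.25, 180, 180, 180, 180, 180].

### API

Orientations are given as a 3x3 rotation matrix whose columns are the frame's x, y, z axes.
In Python, from plant import ctrl gives the robot as it stands. The module is installed in compiled form; this text tells all that it offers.
- The arm moves only by the tool apply_moves, never from a script. Its argument "increments" is a list of rows, each a list of 7 numbers: the shift along the tool's x, y, z in units of 25 mm (1.0 is 25 mm), then the turn, a rotation vector about the tool's x, y, z in units of 8 degrees (1.0 is 8 degrees), then the opening in per cent of the stroke, from 0 (shut) to 100 (fully open). A call has 1 to 5 rows; each row is the pose to reach, as a shift and turn from the pose commanded when the call began, along the tool's axes at that moment; what a row does not reach only later rows make up. A row lasts 1/10 s, in which the tool goes at most 50 mm and 8.59 degrees, less where a joint would pass 70% of its speed; a pose out of reach is approached as far as the arm can. A call with a gripper value outside its range is refused whole. The fingers move at their own pace and stop on an object; "grip_force" is the grip in N (left out, the last holds). Time passes only in rows, so rows that repeat a pose let the fingers close. It gives the time, the measured TCP pose, the force, the opening and the grip force at its end, in the units of the state.
- ctrl.state(): the state, without advancing time (a new reading comes with each control period).
- ctrl.snapshot(name): name is "scene" or "top" or "wrist"; returns the picture (420x560x3 uint8, red, green, blue); there is no depth.
- ctrl.camera_params(name): a dict with "K" (3x3 intrinsics, pixels), "cam_to_world" (4x4, takes a point from camera to world coordinates); the wrist camera has in their place "mount" (4x4, takes a point from camera to tool coordinates, whose origin is the TCP and whose axes are the flange's). Camera axes: x right, y down, z forward; pixel columns grow to the right and rows downward; lengths in m; the calibration is good to about 2 mm. A picture is of the moment at which its call begins: read the wrist's pose just before it. camera_params takes no time and is no camera call.
- ctrl.close_job(): hands the job in; it is judged then, once.
The state is a dict: "time_s": time; "q": joint angles; "joint_velocities": joint speeds; "joint_efforts": joint torques, N m; "eef_pos": TCP position; "eef_rot": TCP orientation; "contact_force": force on the tool from outside, world axes, zero at the start; "moment": the same for the moment, N m; "opening": finger opening in m; "gripper_force": force on a finger pad.
Only numpy, scipy, OpenCV 4.12 (cv2) and the standard library are available. Lean on these libraries where they do the work, as an engineer would, in place of code of your own. Each camera call takes 0.05 s, during which the arm holds its last target. There are 200 camera calls.

### The job

The inspection stage is locked: put both pins of the pin spanner into two opposite holes of its clamp ring and turn the ring anticlockwise (seen from above) all the way to slack, which sinks the gate bar. Then load every glass specimen carrier lying on the bench, one to a lane in any lanes: slide it ramp first along the lane, under the sprung clip, until it stands against the end stop and the clip has snapped down into its groove. Last, lock the stage again by turning the ring clockwise fully home with the spanner, and stand the spanner back in its rest, leaving the bottle, tin, nut and machined part where they are.

Things in the scene. Friction and masses are not known exactly. Their poses are not given: they have to be found in the camera images.
- stage: Fixed grey stage, origin on the bench, x = the way carriers slide in, y left, z up. Base 12 mm thick, from x -75 to 46 mm. Lanes at y 80, 30, -20 mm, clamp ring at x -15, y -105. Guide rails 7 mm high, round-nosed, leave 39 mm and run from x -25 to the end stop (x 20, 10 mm high); clip bar behind, 11 mm high. The base is flat and open before the rails (x -75 to -25): set a carrier down there.
- bay_0 (a point): Where the origin of a fully home carrier lies in lane 0 (left lane): on the top face of the base (12 mm above the bench), axes as the stage's. The lane's clip nose stands 22 mm ahead of it (+x), the end stop 42 mm ahead.
- bay_1 (a point): Where the origin of a fully home carrier lies in lane 1 (middle lane): on the top face of the base (12 mm above the bench), axes as the stage's. The lane's clip nose stands 22 mm ahead of it (+x), the end stop 42 mm ahead.
- bay_2 (a point): Where the origin of a fully home carrier lies in lane 2 (right lane): on the top face of the base (12 mm above the bench), axes as the stage's. The lane's clip nose stands 22 mm ahead of it (+x), the end stop 42 mm ahead.
- clip_0 (a joint): Sprung clip of lane 0, rad: 0 = down, grows as it rides up. A steel leaf with a round cross nose (8 mm diameter, 24 mm long) whose underside hangs 3.5 mm above the base; leaf top 13 mm above it. The spring presses with 1.3 N. About 0.13 on a carrier's 8 mm thick land, under 0.03 when snapped into the groove. Pushing a carrier under it takes 2 to 6 N.
- clip_1 (a joint): Sprung clip of lane 1, rad: 0 = down, grows as it rides up. A steel leaf with a round cross nose (8 mm diameter, 24 mm long) whose underside hangs 3.5 mm above the base; leaf top 13 mm above it. The spring presses with 1.3 N. About 0.13 on a carrier's 8 mm thick land, under 0.03 when snapped into the groove. Pushing a carrier under it takes 2 to 6 N.
- clip_2 (a joint): Sprung clip of lane 2, rad: 0 = down, grows as it rides up. A steel leaf with a round cross nose (8 mm diameter, 24 mm long) whose underside hangs 3.5 mm above the base; leaf top 13 mm above it. The spring presses with 1.3 N. About 0.13 on a carrier's 8 mm thick land, under 0.03 when snapped into the groove. Pushing a carrier under it takes 2 to 6 N.
- carrier_0: Loose aluminium slide with a glass pane in its top, flat on the bench (all alike, 70 g, polished underside; one may be absent). 84 mm long (x), 36 wide (y), 8 thick; origin at the centre of its underside, +x to the leading end, whose last 11 mm ramp down to 3 mm. Cross groove 12 mm wide, 5 deep at x 22 mm. Black upright grip fin behind the middle: x -28 to -4 mm, 10 mm thick (y), from z 8 to 28 mm.
- carrier_1: Loose aluminium slide with a glass pane in its top, flat on the bench (all alike, 70 g, polished underside; one may be absent). 84 mm long (x), 36 wide (y), 8 thick; origin at the centre of its underside, +x to the leading end, whose last 11 mm ramp down to 3 mm. Cross groove 12 mm wide, 5 deep at x 22 mm. Black upright grip fin behind the middle: x -28 to -4 mm, 10 mm thick (y), from z 8 to 28 mm.
- carrier_2: Loose aluminium slide with a glass pane in its top, flat on the bench (all alike, 70 g, polished underside; one may be absent). 84 mm long (x), 36 wide (y), 8 thick; origin at the centre of its underside, +x to the leading end, whose last 11 mm ramp down to 3 mm. Cross groove 12 mm wide, 5 deep at x 22 mm. Black upright grip fin behind the middle: x -28 to -4 mm, 10 mm thick (y), from z 8 to 28 mm.
- ring_top (a point): Centre of the top face of the steel clamp ring (25 mm above the bench); turns with the ring. Ring of 72 mm outer diameter; four holes on a 44 mm circle along its +x, -x, +y and -y axes, each about 12 mm radially by 10 mm across, 10 mm deep. A small dark tab on the rim at -x.
- ring (a joint): Clamp ring, rad: grows clockwise seen from above. Stops at 0 (slack) and 0.9 (fully home, locked); starts locked between 0.8 and 0.9. Friction about 0.1 N m, no spring: it stays where it is left. It drives a dark gate bar across the lane mouths (stage x -71 to -68 mm): 6 mm above the base when locked, so no carrier can be slid in or out, sunk below the surface when slack.
- spanner: Upright two-pin spanner (120 g) standing in its rest. Origin midway between the tips of its two pins (6 mm diameter, 44 mm apart along x, 9 mm long, pointing down). Above them a cross bar 64 mm (x) by 22 (y), z 9 to 19 mm, and a flat dark handle 26 mm (x) by 14 (y), z 19 to 86 mm. Fully in the ring the bar lies on the ring's top face, the origin 9 mm below it.
- spanner_rest: Fixed black block 78 mm (x) by 36 (y), 16 mm high, origin at the centre of its underside. A slot along x, 58 mm long, 10 wide, 12 deep, takes both pins; the spanner's cross bar then lies on the block's top, x along the rest's x (either way round), the spanner's origin 7 mm above the bench. A clear upright guard panel stands some 8 cm or more to its right.
- oil_bottle: Squeeze bottle, 44 mm wide and 145 mm tall, bystander; origin at the centre of its foot.
- paste_tin: Round tin, 66 mm wide and 26 mm tall, bystander; origin at the centre of its underside.
- machined_part: Machined aluminium part 42 x 60 x 16 mm, bystander; origin at the centre of its underside.
- collet_nut: Collet nut 24 x 27 x 19 mm, bystander; origin at the centre of its underside.
Mind the look-alikes: they are no part of the job. Leave any purple look-alike of the carrier_0 alone.

How it is judged:
By the outcome, as a careful person would: the job done as asked, in the order asked, and still so for the second after the job is handed in, with the robot touching nothing.
Of carrier_0, carrier_1, carrier_2 only 2 to 3 are there at a start; the rules pass over those that are not, and their reading is None.
At some moment in a run one of carrier_0, carrier_1, carrier_2 may be knocked a few centimetres aside while the robot is not near it.
Once in a run the grip may slacken for a moment while it holds something.
It also fails if it takes over 210 s, if anything falls off the work surface, if the arm or the gripper's body presses on something with over 40 N, if the wrist force passes 120 N, or if a joint passes its speed limit or range.

## Working session

There is one attempt and no reset: what is moved stays moved. The work goes in short steps, Python scripts to look and compute and a tool call to move; the robot and the scene stay as the last step left them, time stands still between calls to the robot, and variables do not carry over. Pictures are saved under pics/ and viewed, at most 14 in all, crops included, and the job is handed in when it is done.

Besides the shell and the picture viewer there is one more tool, called after "Request:" by a JSON object that holds its "name" and its "arguments", one argument or row to a line. apply_moves: Moves the arm, as the interface text tells. Its arguments: {"type":"object","properties":{"increments":{"type":"array","items":{"type":"array","items":{"type":"number"}}},"grip_force":{"type":"number"}},"required":["increments"]}

```bash
mkdir -p pics; python3 - <<'E'
from plant import ctrl
import cv2,numpy as np
s=ctrl.state();print({k:np.round(v,3).tolist() for k,v in s.items()},ctrl.grip_depth)
for n in("top","scene"):
    cv2.imwrite(f"pics/{n}0.png",ctrl.snapshot(n)[:,:,::-1])
    p=ctrl.camera_params(n);print(n,np.round(p["K"],1).tolist(),np.round(p["cam_to_world"],3).tolist())
print(ctrl.camera_params("wrist"))
E
```

```text
{'time_s': 0.0, 'q': [64.805, 18.44, -4.014, 83.175, 1.296, 78.542, -3.259], 'joint_velocities': [-0.129, 0.069, 0.104, 0.028, 0.009, 0.026, -0.02], 'joint_efforts': [-0.001, -49.129, -0.404, -31.253, -0.064, 0.044, 0.0], 'eef_pos': [0.285, -0.584, 0.221], 'eef_rot': [[0.899, 0.438, -0.001], [0.438, -0.899, 0.002], [-0.0, -0.002, -1.0]], 'contact_force': [-0.191, 0.452, 0.413], 'moment': [-0.002, -0.01, -0.041], 'gripper_force': 0.0, 'opening': 0.087} 0.0187
top [[449.8, 0.0, 283.7], [0.0, 449.8, 210.2], [0.0, 0.0, 1.0]] [[0.014, -0.98, 0.197, 0.364], [-1.0, -0.009, 0.026, 0.178], [-0.023, -0.197, -0.98, 0.985], [0.0, 0.0, 0.0, 1.0]]
scene [[393.5, 0.0, 276.5], [0.0, 393.5, 209.8], [0.0, 0.0, 1.0]] [[0.688, -0.423, 0.59, 0.039], [-0.726, -0.404, 0.556, -0.314], [0.003, -0.811, -0.585, 0.556], [0.0, 0.0, 0.0, 1.0]]
{'K': array([[356.47162378,   0.        , 272.33520519],
       [  0.        , 356.47162378, 203.78676022],
       [  0.        ,   0.        ,   1.        ]]), 'mount': array([[ 9.70405009e-04, -9.52194887e-01, -3.05489698e-01,
         8.59216131e-02],
       [ 9.99999527e-01,  9.42104384e-04,  2.40065619e-04,
         4.73143055e-04],
       [ 5.92139287e-05, -3.05489786e-01,  9.52195351e-01,
        -1.62732830e-01],
       [ 0.00000000e+00,  0.00000000e+00,  0.00000000e+00,
         1.00000000e+00]])}
```

View pics/top0.png

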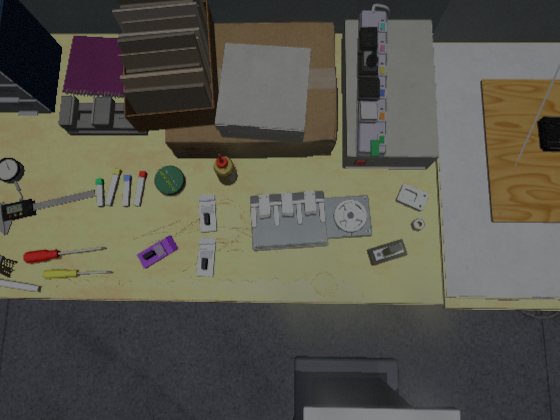

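View pics/scene0.png

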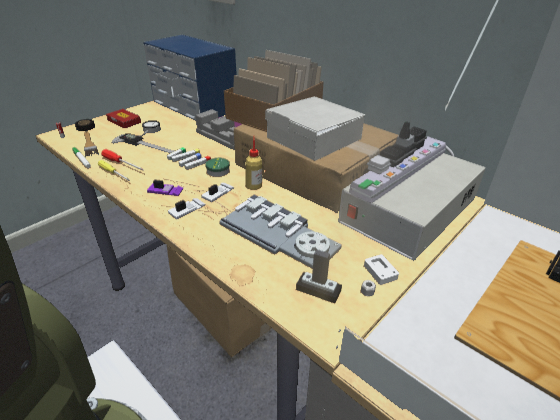

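Top view: stage near (290,220), ring (350,216), spanner in rest (387,252), white carriers at (208,213) and (206,256), purple decoy at (157,251). I'll enlarge for precise picks.

```bash
cat > h.py <<'E'
from plant import ctrl
import cv2,numpy as np
def ray(n,u,v,z,pose=None):
    p=ctrl.camera_params(n)
    if n=="wrist":
        s=pose; T=np.eye(4);T[:3,:3]=np.array(s["eef_rot"]);T[:3,3]=s["eef_pos"];M=T@p["mount"]
    else: M=np.array(p["cam_to_world"])
    d=M[:3,:3]@np.linalg.solve(p["K"],[u,v,1.]);o=M[:3,3]
    return o+d*(z-o[2])/d[2]
def proj(n,P,pose=None):
    p=ctrl.camera_params(n)
    if n=="wrist":
        s=pose; T=np.eye(4);T[:3,:3]=np.array(s["eef_rot"]);T[:3,3]=s["eef_pos"];M=T@p["mount"]
    else: M=np.array(p["cam_to_world"])
    c=p["K"]@(M[:3,:3].T@(np.array(P,float)-M[:3,3]));return c[:2]/c[2]
E
python3 - <<'E'
import cv2
im=cv2.imread("pics/top0.png")
a=cv2.resize(im[180:280,190:290],None,fx=5,fy=5,interpolation=2)
c=cv2.resize(im[180:280,240:440],None,fx=4,fy=4,interpolation=2)
cv2.imwrite("pics/a.png",a);cv2.imwrite("pics/c.png",c)
E
```

```text
(no output)
```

View pics/a.png

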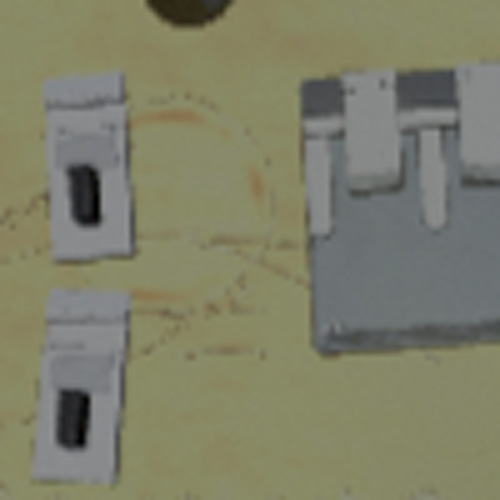

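View pics/c.png

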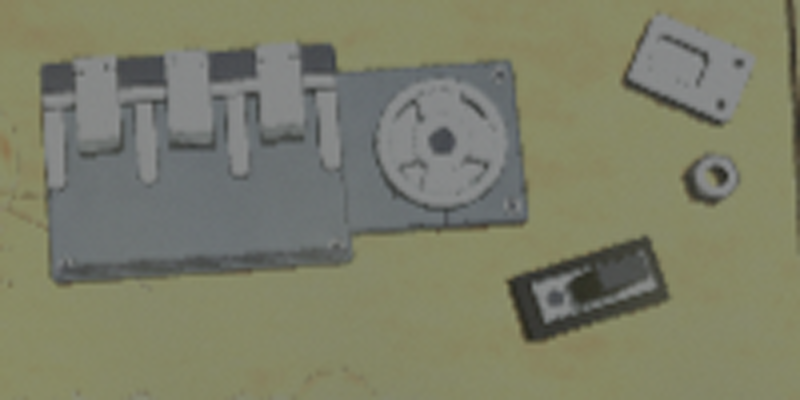

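Both carriers (crop a: fins at (85,195) and (72,418)) point ramp-up in the image; crop c shows the ring at (441,141), the rest corners at (510,275), (652,238), (668,297), (530,340).

```bash
python3 - <<'E'
from h import *
f=lambda u,v,k,ox,oy,z:ray("top",ox+(u+.5)/k-.5,oy+(v+.5)/k-.5,z)
C=lambda u,v,z:f(u,v,4,240,180,z); A=lambda u,v,z:f(u,v,5,190,180,z)
print("ring",C(441,141,.025))
for n,pts in dict(base_front=[(50,275,.006),(352,256,.006)],base_right=[(512,62,.012),(527,220,.012)],rest=[(510,275,.016),(652,238,.016),(668,297,.016),(530,340,.008)],knob=[(556,298,.026)]).items():
    print(n,[np.round(C(*p),4).tolist() for p in pts])
for n,pts in dict(cA=[(45,78,.003),(124,73,.003),(132,255,.008),(57,262,.004)],cB=[(48,290,.003),(130,290,.003),(113,485,.004),(33,478,.006)]).items():
    q=np.array([A(*p) for p in pts]);print(n,np.round(q,4).tolist(),"mean",q.mean(0).round(4),"len",np.linalg.norm((q[0]+q[1]-q[2]-q[3])/2))
print("top cam", ctrl.camera_params("top")["cam_to_world"][:3,3])
E
```

```text
ring [0.54787274 0.05973658 0.025     ]
base_front [[0.4749, 0.2716, 0.006], [0.4872, 0.1067, 0.006]]
base_right [[0.5952, 0.0183, 0.012], [0.5071, 0.0122, 0.012]]
rest [[0.4766, 0.0227, 0.016], [0.4975, -0.054, 0.016], [0.4657, -0.0613, 0.016], [0.4425, 0.0115, 0.008]]
knob [[0.4635, 0.0003, 0.026]]
cA [[0.5939, 0.396, 0.003], [0.5965, 0.3604, 0.003], [0.513, 0.3522, 0.008], [0.5101, 0.3861, 0.004]] mean [0.5534 0.3737 0.0045] len 0.08419173060240204
cB [[0.4977, 0.3897, 0.003], [0.4981, 0.3533, 0.003], [0.4127, 0.3568, 0.004], [0.4152, 0.3914, 0.006]] mean [0.4559 0.3728 0.004 ] len 0.08404728219360527
top cam [0.36432974 0.17800661 0.98482952]
```

```bash
python3 - <<'E'
import cv2,numpy as np
g=cv2.createCLAHE(4,(4,4))
def e(n,y0,y1,x0,x1,k):
    im=cv2.imread(f"pics/{n}0.png")[y0:y1,x0:x1]; im=cv2.resize(im,None,fx=k,fy=k,interpolation=2)
    l=cv2.cvtColor(im,cv2.COLOR_BGR2LAB);l[...,0]=g.apply(l[...,0]);return cv2.cvtColor(l,cv2.COLOR_LAB2BGR)
a=e("top",40,340,360,560,2);b=e("scene",120,420,260,460,2)
cv2.imwrite("pics/guard.png",np.hstack([a,b]))
E
```

```text
(no output)
```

View pics/guard.png

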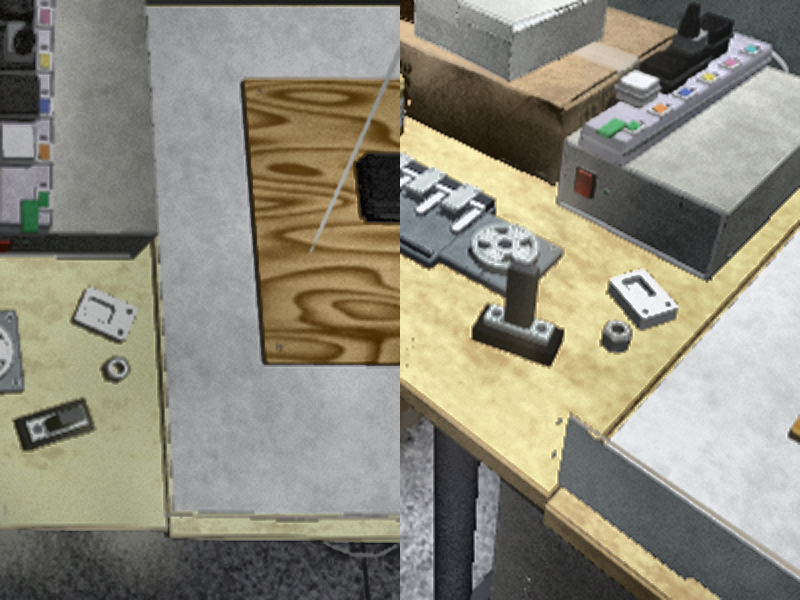

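```bash
python3 - <<'E'
from h import *
def P(n):
    p=ctrl.camera_params(n);M=np.linalg.inv(p["cam_to_world"]);return p["K"]@M[:3]
def tri(a,b):
    X=cv2.triangulatePoints(P("top"),P("scene"),np.array(a,float).reshape(2,1),np.array(b,float).reshape(2,1));X=(X[:3]/X[3]).ravel();return X,proj("top",X)-a,proj("scene",X)-b
print(tri((516,164),(446,108)))
# scene at x=497,v=0 : intersect rod line in top
for t in np.linspace(0,1,5):
    u,v=516+t*(560-516),164-t*(164-65); 
    print([ (round(z,2),ray("top",u,v,z).round(3).tolist(),proj("scene",ray("top",u,v,z)).round(0).tolist()) for z in (.1,.3,.5)])
E
```

```text
(array([ 0.55849496, -0.1343268 ,  0.3620449 ]), array([-0.91952882,  0.67200014]), array([ 1.50044904, -0.54636952]))
[(0.1, [0.642, -0.268, 0.1], [507.0, 268.0]), (0.3, [0.579, -0.167, 0.3], [465.0, 152.0]), (0.5, [0.516, -0.066, 0.5], [405.0, -14.0])]
[(0.1, [0.695, -0.294, 0.1], [534.0, 260.0]), (0.3, [0.62, -0.188, 0.3], [491.0, 147.0]), (0.5, [0.545, -0.081, 0.5], [429.0, -15.0])]
[(0.1, [0.749, -0.322, 0.1], [561.0, 252.0]), (0.3, [0.662, -0.209, 0.3], [516.0, 143.0]), (0.5, [0.575, -0.096, 0.5], [452.0, -16.0])]
[(0.1, [0.804, -0.35, 0.1], [587.0, 244.0]), (0.3, [0.704, -0.23, 0.3], [541.0, 138.0]), (0.5, [0.605, -0.111, 0.5], [475.0, -17.0])]
[(0.1, [0.86, -0.378, 0.1], [612.0, 236.0]), (0.3, [0.748, -0.253, 0.3], [565.0, 133.0]), (0.5, [0.636, -0.127, 0.5], [497.0, -18.0])]
```

The bright line triangulates to about (0.56,-0.134,0.36) rising in the plane y≈-0.135, which fits the clear guard panel. I'll retract toward the base and pass in front of it, staying high.

Request:
{"name": "apply_moves", "arguments": {
  "increments": [
    [0.2,-2,-1.8,0,0,0,100],
    [0.4,-3.4,-3.2,0,0,0,100],
    [0.6,-4.8,-4.6,0,0,0,100],
    [0.8,-6.2,-6,0,0,0,100],
    [1,-7.6,-7.4,0,0,0,100]
  ]
}}

```text
time_s: 0.6
eef_pos: [0.227, -0.4119, 0.3969]
eef_rot: [[0.899, 0.438, -0.0], [0.438, -0.899, 0.001], [-0.0, -0.001, -1.0]]
contact_force: [0.6, 0.8, 0.5]
opening: 0.0872
gripper_force: 0.0
```

Request:
{"name": "apply_moves", "arguments": {
  "increments": [
    [0.2,-1.2,-1.2,0,0,0,100],
    [0.2,-2.4,-1.8,0,0,0,100],
    [0.2,-2.4,-1.8,0,0,0,100]
  ]
}}

```text
time_s: 0.9
eef_pos: [0.2055, -0.3557, 0.4448]
eef_rot: [[0.898, 0.439, 0.003], [0.439, -0.898, -0.006], [0.0, 0.007, -1.0]]
contact_force: [-0.6, -0.2, 0.1]
opening: 0.0868
gripper_force: 0.0
```

```bash
cat >> h.py <<'E'
from scipy.spatial.transform import Rotation as R
def go(x,y,z,ty=None,s=None):
    """increments to reach TCP pos with tool down and tool-y at world angle ty (deg)"""
    s=s or ctrl.state(); R0=np.array(s["eef_rot"]);
    d=R0.T@(np.array([x,y,z])-s["eef_pos"])/.025
    if ty is None: ty=np.degrees(np.arctan2(R0[1,1],R0[0,1]))
    t=np.radians(ty);yv=np.array([np.cos(t),np.sin(t),0]);zv=np.array([0,0,-1.])
    Rt=np.column_stack([np.cross(yv,zv),yv,zv])
    r=R.from_matrix(R0.T@Rt).as_rotvec(degrees=True)/8
    print("t",round(s["time_s"],2),"pos",np.round(s["eef_pos"],4),"ty",round(np.degrees(np.arctan2(R0[1,1],R0[0,1])),2),"inc",np.round(d,3).tolist(),np.round(r,3).tolist(),"q",np.round(s["q"],0))
E
python3 -c "
from h import *
go(.28,-.1,.45)"
```

```text
t 0.9 pos [ 0.2055 -0.3557  0.4448] ty -63.94 inc [7.169, -7.876, -0.258] [0.047, -0.001, 0.0] q [ 64. -11.  -6.  90.  -1. 101.  -6.]
```

```bash
python3 - <<'E'
from h import *
im=ctrl.snapshot("wrist")[:,:,::-1]
b=ctrl.snapshot("scene")[:,:,::-1]
g=cv2.createCLAHE(3,(4,4))
def e(im):
    l=cv2.cvtColor(im,cv2.COLOR_BGR2LAB);l[...,0]=g.apply(l[...,0]);return cv2.cvtColor(l,cv2.COLOR_LAB2BGR)
cv2.imwrite("pics/w1.png",cv2.resize(np.hstack([e(im),e(b)]),(800,300),interpolation=cv2.INTER_AREA))
s=ctrl.state()
for P in [(.558,-.134,.362),(.61,-.135,.42),(.4,-.135,0),(.6,-.135,0)]: print(proj("wrist",P,s))
E
```

```text
[ 143.66940024 -858.61699686]
[  136.59625657 -2232.53725861]
[192.55562733 -45.27310013]
[ 250.72718593 -206.46574649]
```

View pics/w1.png

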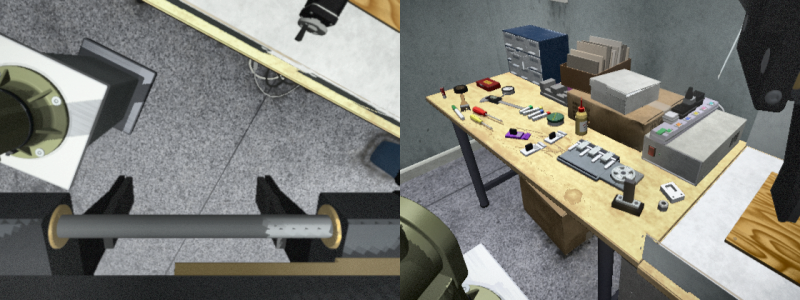

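Request:
{"name": "apply_moves", "arguments": {
  "increments": [
    [0,0.2,-1,0,0,-1,0],
    [0,0.3,-2,0,0,-2,0],
    [0,0.4,-3,0,0,-3,0],
    [0,0.5,-4,0,0,-4,0],
    [0,0.5,-4.2,0,0,-5,0]
  ]
}}

```text
time_s: 1.5
eef_pos: [0.2121, -0.3705, 0.5463]
eef_rot: [[0.402, 0.916, 0.0], [0.916, -0.402, -0.0], [-0.0, 0.0, -1.0]]
contact_force: [-0.0, -0.2, -0.5]
opening: 0.0548
gripper_force: 0.0
```

Request:
{"name": "apply_moves", "arguments": {
  "increments": [
    [0,0,0,0,0,-1,0],
    [0,0,0,0,0,-2,0],
    [0,0,0,0,0,-3,0],
    [0,0,0,0,0,-4,0],
    [0,0,0,0,0,-5,0]
  ]
}}

```text
time_s: 2.0
eef_pos: [0.2118, -0.3699, 0.5438]
eef_rot: [[-0.281, 0.96, -0.002], [0.96, 0.281, 0.003], [0.004, -0.001, -1.0]]
contact_force: [0.1, -0.3, 0.5]
opening: 0.0149
gripper_force: 0.0
```

```bash
python3 -c "
from h import *
go(.33,-.26,.55,51)"
```

```text
t 2.0 pos [ 0.2118 -0.3699  0.5438] ty 16.31 inc [2.893, 5.771, -0.243] [-0.0, -0.028, -4.337] q [ 58.  -6.  -1.  73.  -0. 113.  73.]
```

Request:
{"name": "apply_moves", "arguments": {
  "increments": [
    [0.6,1.2,0,0,0,-1,0],
    [1.2,2.4,0,0,0,-2,0],
    [1.8,3.6,0,0,0,-3,0],
    [2.4,4.8,0,0,0,-4,0],
    [2.9,5.8,-0.2,0,0,-4.4,0]
  ]
}}

```text
time_s: 2.5
eef_pos: [0.3326, -0.2585, 0.5485]
eef_rot: [[-0.783, 0.623, -0.003], [0.623, 0.783, 0.003], [0.004, 0.001, -1.0]]
contact_force: [0.5, -0.4, -0.1]
opening: 0.0002
gripper_force: 0.0
```

```bash
python3 -c "
from h import *
go(.39,-.15,.55,65)"
```

```text
t 2.5 pos [ 0.3326 -0.2585  0.5485] ty 51.49 inc [0.907, 4.827, -0.052] [0.007, -0.031, -1.689] q [ 48.  -6. -11.  72.  -1. 113.  87.]
```

Request:
{"name": "apply_moves", "arguments": {
  "increments": [
    [0.1,0.6,0,0,0,-0.2,0],
    [0.2,1.2,0,0,0,-0.4,0],
    [0.3,1.8,0,0,0,-0.6,0],
    [0.5,2.4,0,0,0,-0.8,0]
  ]
}}

```text
time_s: 2.9
eef_pos: [0.3587, -0.2043, 0.5505]
eef_rot: [[-0.844, 0.536, -0.001], [0.536, 0.844, 0.0], [0.001, -0.0, -1.0]]
contact_force: [0.2, -0.4, -0.7]
opening: 0.0007
gripper_force: 0.0
```

Request:
{"name": "apply_moves", "arguments": {
  "increments": [
    [0.1,0.6,0,0,0,-0.2,0],
    [0.2,1.2,0,0,0,-0.4,0],
    [0.3,1.8,0,0,0,-0.6,0],
    [0.5,2.4,0,0,0,-0.8,0]
  ]
}}

```text
time_s: 3.3
eef_pos: [0.3806, -0.146, 0.5509]
eef_rot: [[-0.9, 0.436, -0.0], [0.436, 0.9, -0.0], [0.0, -0.0, -1.0]]
contact_force: [-0.1, -1.2, -0.3]
opening: 0.0005
gripper_force: 0.0
```

Request:
{"name": "apply_moves", "arguments": {
  "increments": [
    [0,1.2,0,0,0,0,0],
    [0,2.4,0,0,0,0,0],
    [0,3.6,0,0,0,0,0],
    [0,4.8,0,0,0,0,40],
    [0,6,0,0,0,0,70]
  ]
}}

```text
time_s: 3.8
eef_pos: [0.4462, -0.0104, 0.5511]
eef_rot: [[-0.899, 0.437, 0.0], [0.437, 0.899, -0.0], [-0.0, -0.0, -1.0]]
contact_force: [0.5, -0.3, -0.8]
opening: 0.0095
gripper_force: 0.0
```

```bash
python3 - <<'E'
from h import *
s=ctrl.state()
im=ctrl.snapshot("wrist");cv2.imwrite("pics/w2.png",im[:,:,::-1])
go(.471,.03,.3,15.2,s)
for P in [(.548,.0597,.025),(.471,-.0193,.016),(.5534,.3737,.004)]: print(proj("wrist",P,s))
E
```

```text
t 3.8 pos [ 0.4462 -0.0104  0.5511] ty 64.06 inc [-0.181, 1.888, 10.045] [0.001, 0.004, 6.107] q [ 32.  -2. -32.  69.  -1. 113.  64.]
[326.68486746 166.5529735 ]
[273.37052797 148.11993491]
[477.76653273  96.01776119]
```

View pics/w2.png

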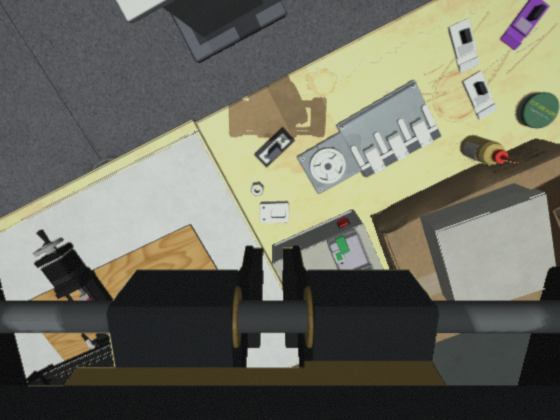

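The wrist picture shows the ring at (326,166) and rest at (273,148), matching predictions. Descending above the rest.

Request:
{"name": "apply_moves", "arguments": {
  "increments": [
    [-0.2,0,1.4,0,0,1,100],
    [-0.4,0,2.8,0,0,2,100],
    [-0.6,0,4.2,0,0,3,100],
    [-0.8,0,5.6,0,0,4,100],
    [-1,0.1,7,0,0,5,100]
  ]
}}

```text
time_s: 4.35
eef_pos: [0.4693, -0.0209, 0.3746]
eef_rot: [[-0.402, 0.916, 0.0], [0.916, 0.402, -0.001], [-0.001, -0.0, -1.0]]
contact_force: [0.3, 0.1, -1.0]
opening: 0.0527
gripper_force: 0.0
```

Request:
{"name": "apply_moves", "arguments": {
  "increments": [
    [0,0,1.4,0,0,1,100],
    [0,0,2.8,0,0,1.1,100],
    [0,0,4.2,0,0,1.1,100],
    [0,0,5,0,0,1.1,100],
    [0,0,5,0,0,1.1,100]
  ]
}}

```text
time_s: 4.85
eef_pos: [0.4673, -0.0205, 0.2481]
eef_rot: [[-0.263, 0.965, -0.006], [0.965, 0.263, 0.001], [0.002, -0.005, -1.0]]
contact_force: [-1.2, 0.4, -0.2]
opening: 0.0857
gripper_force: 0.0
```

```bash
python3 - <<'E'
from h import *
s=ctrl.state()
im=ctrl.snapshot("wrist");cv2.imwrite("pics/w3.png",im[:,:,::-1])
go(.471,-.0193,.05,15.2,s)
for P in [(.548,.0597,.025),(.471,-.0193,.016),(.471,-.0193,.093)]: print(proj("wrist",P,s))
import json;json.dump({k:np.array(s[k]).tolist() for k in("eef_pos","eef_rot")},open("s3.json","w"))
E
```

```text
t 4.85 pos [ 0.4673 -0.0205  0.2481] ty 15.25 inc [-0.008, 0.196, 7.923] [-0.038, -0.016, 0.007] q [ 35.  -4. -34. 104.  -2.  79.  17.]
[365.92140755 118.07929682]
[275.50898588 168.29906046]
[275.75379253 185.7002398 ]
```

View pics/w3.png

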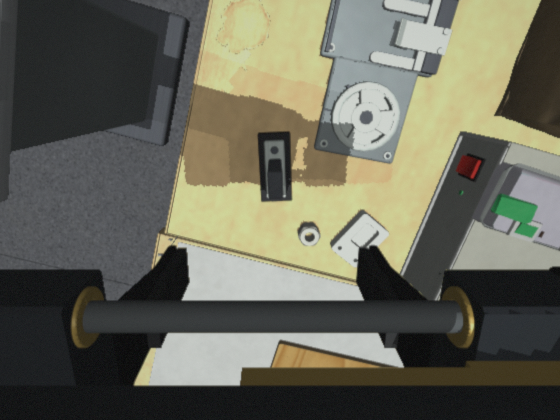

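Rest corners at (258,133), (289,132), (292,200), (262,202), ring at (366,117). Rectify both for accurate angles.

```bash
python3 - <<'E'
from h import *
import json
s=json.load(open("s3.json"));im=cv2.imread("pics/w3.png")
def rect(cx,cy,z,h,n=400):
    w=[(cx+h,cy+h),(cx+h,cy-h),(cx-h,cy-h),(cx-h,cy+h)]
    src=np.float32([proj("wrist",(x,y,z),s) for x,y in w]);dst=np.float32([(0,0),(n,0),(n,n),(0,n)])
    return cv2.warpPerspective(im,cv2.getPerspectiveTransform(src,dst),(n,n),flags=2)
o=np.hstack([rect(.5475,.0597,.025,.045),rect(.471,-.0193,.016,.05)])
cv2.imwrite("pics/r3.png",o)
E
```

```text
(no output)
```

View pics/r3.png

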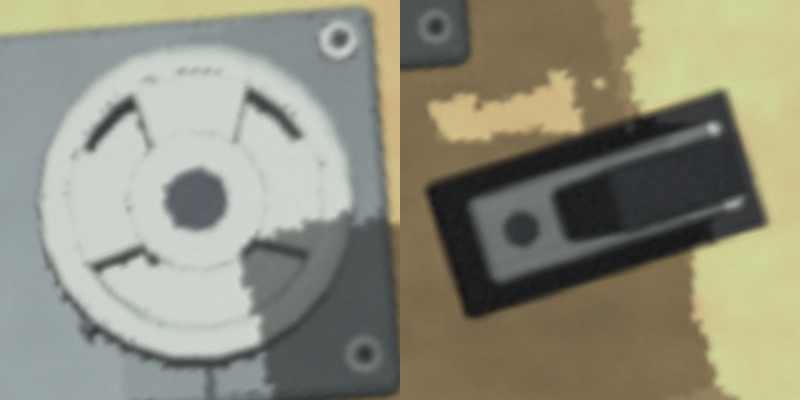

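Ring: holes near 48° (mod 90) world, tab at lower left; rest centre at (0.4697,-0.0187), axis -72°. Descend and grip the handle.

Request:
{"name": "apply_moves", "arguments": {
  "increments": [
    [0.04,0.11,1.8,0,0,-0.32,100],
    [0.04,0.11,3.6,0,0,-0.32,100],
    [0.04,0.11,5.4,0,0,-0.32,100],
    [0.04,0.11,7,0,0,-0.32,100],
    [0.04,0.11,7.9,0,0,-0.32,100]
  ]
}}

```text
time_s: 5.4
eef_pos: [0.4716, -0.0193, 0.0522]
eef_rot: [[-0.305, 0.952, -0.001], [0.952, 0.305, 0.0], [0.001, -0.001, -1.0]]
contact_force: [0.1, -0.3, -0.1]
opening: 0.0868
gripper_force: 0.0
```

```bash
python3 -c "
from h import *
go(.4697,-.0187,.05,17.8)"
```

```text
t 5.4 pos [ 0.4716 -0.0193  0.0522] ty 17.76 inc [0.046, -0.067, 0.089] [-0.007, -0.004, -0.005] q [ 33.   9. -36. 118.   6.  56.  12.]
```

Request:
{"name": "apply_moves", "arguments": {
  "increments": [
    [0.05,-0.07,0.09,0,0,0,0],
    [0.05,-0.07,0.09,0,0,0,0],
    [0.05,-0.07,0.09,0,0,0,0],
    [0.05,-0.07,0.09,0,0,0,0],
    [0.05,-0.07,0.09,0,0,0,0]
  ],
  "grip_force": 55
}}

```text
time_s: 5.9
eef_pos: [0.471, -0.0189, 0.0526]
eef_rot: [[-0.305, 0.952, 0.003], [0.952, 0.305, -0.001], [-0.002, 0.002, -1.0]]
contact_force: [0.3, 0.3, -0.6]
opening: 0.0551
gripper_force: 0.0
```

Request:
{"name": "apply_moves", "arguments": {
  "increments": [
    [0,0,0,0,0,0,0],
    [0,0,0,0,0,0,0],
    [0,0,0,0,0,0,0],
    [0,0,0,0,0,0,0],
    [0,0,0,0,0,0,0]
  ]
}}

```text
time_s: 6.4
eef_pos: [0.4698, -0.0187, 0.0512]
eef_rot: [[-0.305, 0.952, -0.0], [0.952, 0.305, -0.0], [-0.0, -0.0, -1.0]]
contact_force: [-0.6, 0.2, 1.0]
opening: 0.0148
gripper_force: 0.3
```

```bash
python3 -c "
from h import *
s=ctrl.state();print(s['opening'],s['gripper_force'],s['contact_force'],s['eef_rot'])
go(.5473,.0606,.12,-42)"
```

```text
0.014844440412491871 0.2838055416941643 [-0.63596914  0.18110316  1.02028253] [[-3.05039108e-01  9.52339807e-01 -1.86973968e-04]
 [ 9.52339825e-01  3.05039096e-01 -8.92060388e-05]
 [-2.79200917e-05 -2.05274086e-04 -9.99999979e-01]]
t 6.4 pos [ 0.4698 -0.0187  0.0512] ty 17.76 inc [2.076, 3.919, -2.753] [-0.001, 0.001, 7.47] q [ 33.   8. -36. 118.   6.  55.  12.]
```

Request:
{"name": "apply_moves", "arguments": {
  "increments": [
    [0,0,0,0,0,0,0],
    [0,0,0,0,0,0,0],
    [0,0,0,0,0,0,0],
    [0,0,-0.6,0,0,0,0],
    [0,0,-1.2,0,0,0,0]
  ]
}}

```text
time_s: 6.9
eef_pos: [0.4691, -0.0185, 0.081]
eef_rot: [[-0.305, 0.952, -0.002], [0.952, 0.305, 0.0], [0.001, -0.001, -1.0]]
contact_force: [-0.2, -0.5, -0.8]
opening: 0.0138
gripper_force: 55.0
```

Request:
{"name": "apply_moves", "arguments": {
  "increments": [
    [0,0,-0.8,0,0,0,0],
    [0,0,-1.6,0,0,0,0],
    [0,0,-1.6,0,0,0,0]
  ]
}}

```text
time_s: 7.2
eef_pos: [0.4718, -0.0187, 0.1235]
eef_rot: [[-0.305, 0.952, 0.005], [0.952, 0.305, -0.001], [-0.003, 0.004, -1.0]]
contact_force: [0.8, -0.5, -0.9]
opening: 0.0141
gripper_force: 55.0
```

```bash
python3 -c "
from h import *
s=ctrl.state();print(s['opening'],s['gripper_force'],s['contact_force'],s['moment'])
go(.5473,.0606,.12,-42)"
```

```text
0.014057789851324057 54.998798975721 [ 0.76263947 -0.52952853 -0.87786078] [ 0.01514095 -0.1777406   0.02179037]
t 7.2 pos [ 0.4718 -0.0187  0.1235] ty 17.76 inc [2.101, 3.843, 0.151] [0.037, 0.0, 7.47] q [ 34.   3. -36. 114.   2.  64.  16.]
```

Request:
{"name": "apply_moves", "arguments": {
  "increments": [
    [0.4,0.8,0,0,0,1,0],
    [0.8,1.6,0,0,0,2,0],
    [1.3,2.4,0.1,0,0,3,0],
    [1.8,3.2,0.1,0,0,4,0],
    [2.1,3.85,0.2,0,0,5,0]
  ]
}}

```text
time_s: 7.7
eef_pos: [0.5456, 0.0623, 0.1149]
eef_rot: [[0.383, 0.924, -0.001], [0.924, -0.383, 0.001], [0.0, -0.001, -1.0]]
contact_force: [0.7, 0.3, -0.6]
opening: 0.0138
gripper_force: 55.0
```

Request:
{"name": "apply_moves", "arguments": {
  "increments": [
    [0,0,0,0,0,1,0],
    [0,0,0.2,0,0,2,0],
    [0,0,0.4,0,0,2.47,0],
    [0,0,0.8,0,0,2.47,0],
    [0,0,0.8,0,0,2.47,0]
  ]
}}

```text
time_s: 8.2
eef_pos: [0.5438, 0.0604, 0.0937]
eef_rot: [[0.668, 0.744, -0.004], [0.744, -0.668, -0.0], [-0.003, -0.003, -1.0]]
contact_force: [-0.9, -0.6, -1.1]
opening: 0.0137
gripper_force: 5.5
```

```bash
python3 - <<'E'
from h import *
s=ctrl.state();print(s['opening'],s['gripper_force'],s['contact_force'])
im=ctrl.snapshot("wrist")[:,:,::-1];cv2.imwrite("pics/w4.png",im)
im2=ctrl.snapshot("scene")[:,:,::-1];cv2.imwrite("pics/sc4.png",im2)
go(.5473,.0606,.1,-42,s)
u=proj("wrist",(.5473,.0606,.025),s);print(u)
x,y=int(u[0]),int(u[1])
u2=proj("scene",(.5473,.0606,.05));print(u2);a,b=u2.astype(int)
o=np.hstack([cv2.resize(im[max(y-80,0):y+80,x-80:x+80],(400,400),interpolation=2),cv2.resize(im2[b-50:b+50,a-50:a+50],(400,400),interpolation=2)])
cv2.imwrite("pics/v4.png",o)
E
```

```text
0.013745271506498458 5.50002995027171 [-0.85702366 -0.62830682 -1.12504797]
t 8.2 pos [0.5438 0.0604 0.0937] ty -41.89 inc [0.098, 0.1, -0.253] [-0.021, 0.021, 0.013] q [ 20.  15. -33. 105.   9.  63. -58.]
[274.78931091 215.84488773]
[313.49813056 231.2769276 ]
```

View pics/v4.png

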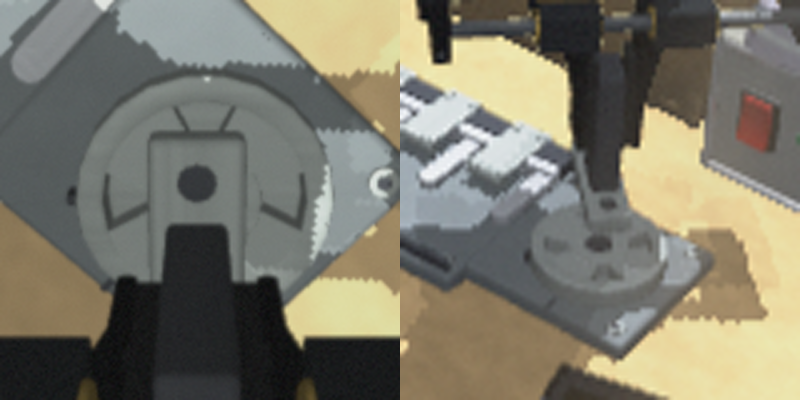

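Grip slackened just now (5.5 N) but the spanner is still held upright; bar vertical and holes aligned with it (ring centre ~(205,203), bar at x≈197, so ~2 mm lateral shift). Let the grip recover and correct.

Request:
{"name": "apply_moves", "arguments": {
  "increments": [
    [0,0,0,0,0,0,0],
    [0,0,0,0,0,0,0],
    [0.1,0.1,0,0,0,0,0],
    [0.1,0.1,0,0,0,0,0],
    [0.1,0.1,0,0,0,0,0]
  ],
  "grip_force": 55
}}

```text
time_s: 8.8
eef_pos: [0.5492, 0.0608, 0.0963]
eef_rot: [[0.669, 0.743, 0.0], [0.743, -0.669, -0.0], [0.0, 0.0, -1.0]]
contact_force: [0.0, 0.5, -0.4]
opening: 0.0137
gripper_force: 55.0
```

```bash
python3 - <<'E'
from h import *
p=ctrl.camera_params("wrist");Mi=np.linalg.inv(p["mount"])
def pt(P): c=p["K"]@(Mi@[*P,1])[:3];return c[:2]/c[2]
s=ctrl.state();print(s['gripper_force'],s['opening'],s['contact_force'])
for P in [(.032,-.011,.0247),(.032,.011,.0247),(.022,0,.0247)]:print(pt(P))
go(.5473,.0606,.09,-42,s)
im=ctrl.snapshot("wrist")[:,:,::-1];cv2.imwrite("pics/w5.png",im)
u=proj("wrist",(.5473,.0606,.025),s);print(u)
x,y=272,215
# overlay predicted hole positions & ring outline
im=im.copy()
o=cv2.resize(im[y-80:y+60,x-80:x+80],(800,700),interpolation=2)[:600]
def dr(P,c):
    q=(np.array(proj("wrist",P,s))-[x-80,y-80])*5;cv2.circle(o,tuple(q.astype(int)),4,c,-1)
for a in range(0,360,10): dr((.5473+.036*np.cos(np.radians(a)),.0606+.036*np.sin(np.radians(a)),.025),(0,0,255))
cv2.imwrite("pics/v5.png",o)
E
```

```text
54.999796310439706 0.013705496614964474 [ 0.01610775  0.51489105 -0.40215363]
[250.35757916 192.46364422]
[290.60437411 192.5027521 ]
[270.49229384 209.80847223]
t 8.8 pos [0.5492 0.0608 0.0963] ty -42.0 inc [-0.059, -0.051, 0.253] [0.001, -0.001, 0.0] q [ 20.  15. -33. 105.   9.  63. -58.]
[269.01590125 220.16329135]
```

View pics/v5.png

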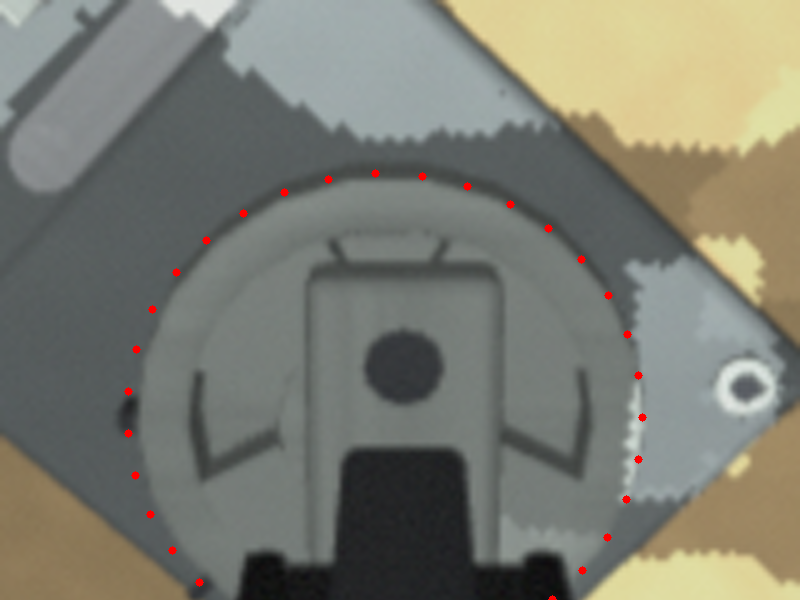

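The ring outline overlay fits; bar centre x≈405 vs ring centre ≈385, i.e. about -2 mm tool y needed. Correct and descend gently.

Request:
{"name": "apply_moves", "arguments": {
  "increments": [
    [-0.05,-0.085,0,0,0,0,0],
    [-0.05,-0.085,0.3,0,0,0,0],
    [-0.05,-0.085,0.6,0,0,0,0],
    [-0.05,-0.085,0.8,0,0,0,0],
    [-0.05,-0.085,0.9,0,0,0,0]
  ]
}}

```text
time_s: 9.35
eef_pos: [0.546, 0.0613, 0.0726]
eef_rot: [[0.669, 0.743, -0.002], [0.743, -0.669, -0.0], [-0.001, -0.001, -1.0]]
contact_force: [0.1, -0.1, -1.4]
opening: 0.0137
gripper_force: 55.0
```

Request:
{"name": "apply_moves", "arguments": {
  "increments": [
    [0,0,0.08,0,0,0,0],
    [0,0,0.16,0,0,0,0],
    [0,0,0.24,0,0,0,0],
    [0,0,0.32,0,0,0,0],
    [0,0,0.32,0,0,0,0]
  ]
}}

```text
time_s: 9.85
eef_pos: [0.5465, 0.0613, 0.0655]
eef_rot: [[0.669, 0.743, -0.0], [0.743, -0.669, -0.0], [-0.0, -0.0, -1.0]]
contact_force: [0.5, 0.6, -0.9]
opening: 0.0133
gripper_force: 55.0
```

Request:
{"name": "apply_moves", "arguments": {
  "increments": [
    [0,0,0.06,0,0,0,0],
    [0,0,0.12,0,0,0,0],
    [0,0,0.18,0,0,0,0],
    [0,0,0.18,0,0,0,0]
  ]
}}

```text
time_s: 10.25
eef_pos: [0.5465, 0.0613, 0.061]
eef_rot: [[0.669, 0.743, -0.0], [0.743, -0.669, -0.0], [-0.0, -0.0, -1.0]]
contact_force: [-0.1, 1.3, -1.7]
opening: 0.0136
gripper_force: 55.0
```

Request:
{"name": "apply_moves", "arguments": {
  "increments": [
    [0,0,0.04,0,0,0,0],
    [0,0,0.08,0,0,0,0],
    [0,0,0.08,0,0,0,0]
  ]
}}

```text
time_s: 10.55
eef_pos: [0.5467, 0.0614, 0.0592]
eef_rot: [[0.669, 0.743, 0.0], [0.743, -0.669, -0.0], [0.0, 0.0, -1.0]]
contact_force: [0.3, -0.5, -1.9]
opening: 0.0135
gripper_force: 55.0
```

Request:
{"name": "apply_moves", "arguments": {
  "increments": [
    [0,0,0,0,0,-0.5,0],
    [0,0,0,0,0,-1,0],
    [0,0,0,0,0,-1.5,0],
    [0,0,0,0,0,-2,0],
    [0,0,0,0,0,-2,0]
  ]
}}

```text
time_s: 11.05
eef_pos: [0.5463, 0.0615, 0.0592]
eef_rot: [[0.438, 0.899, -0.001], [0.899, -0.438, 0.0], [-0.0, -0.001, -1.0]]
contact_force: [-0.6, 0.9, 0.8]
opening: 0.0137
gripper_force: 55.0
```

```bash
python3 - <<'E'
from h import *
s=ctrl.state();print(s['gripper_force'],s['opening'],s['contact_force'],s['moment'])
go(.5467,.0614,.0592,4.2,s)
E
```

```text
54.99950104393065 0.013685819793653149 [-0.64317736  0.87723086  0.80370344] [0.06995832 0.17671218 0.04239668]
t 11.05 pos [0.5463 0.0615 0.0592] ty -25.99 inc [0.004, 0.015, 0.0] [-0.005, -0.0, -3.774] q [ 22.  18. -35. 107.  12.  59. -45.]
```

Request:
{"name": "apply_moves", "arguments": {
  "increments": [
    [0,0,0,0,0,-0.7,0],
    [0,0,0,0,0,-1.4,0],
    [0,0,0,0,0,-2.1,0],
    [0,0,0,0,0,-2.8,0],
    [0,0,0,0,0,-3.5,0]
  ]
}}

```text
time_s: 11.55
eef_pos: [0.5458, 0.0614, 0.0592]
eef_rot: [[-0.037, 0.999, -0.002], [0.999, 0.037, -0.0], [-0.0, -0.002, -1.0]]
contact_force: [-2.3, 0.1, 1.7]
opening: 0.014
gripper_force: 55.0
```

```bash
python3 - <<'E'
from h import *
s=ctrl.state();print(s['gripper_force'],s['opening'],s['contact_force'],s['moment'])
go(.5467,.0614,.0592,9,s)
im=ctrl.snapshot("wrist")[:,:,::-1];cv2.imwrite("pics/w6.png",im)
b=ctrl.snapshot("scene")[:,:,::-1]
cv2.imwrite("pics/v6.png",np.hstack([im[130:290,192:352],b[150:310,200:360]]).repeat(2,0).repeat(2,1))
E
```

```text
55.008887546136975 0.014012841199943988 [-2.33629617  0.05874428  1.71564694] [ 0.06222046  0.59104535 -0.07148026]
t 11.55 pos [0.5458 0.0614 0.0592] ty 2.1 inc [-0.002, 0.036, 0.001] [-0.013, 0.001, -0.862] q [ 25.  19. -40. 107.  14.  59. -18.]
```

View pics/v6.png

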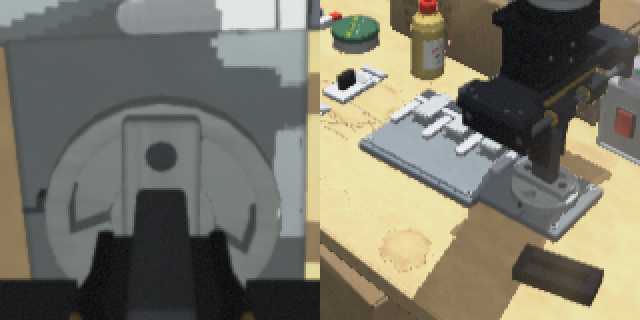

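The ring is turning with the spanner (tab at (40,195), now nearly toward stage -x). Continue to the stop gently.

Request:
{"name": "apply_moves", "arguments": {
  "increments": [
    [0,0,0,0,0,-0.2,0],
    [0,0,0,0,0,-0.4,0],
    [0,0,0,0,0,-0.6,0],
    [0,0,0,0,0,-0.6,0]
  ]
}}

```text
time_s: 12.05
eef_pos: [0.5459, 0.0614, 0.0592]
eef_rot: [[-0.12, 0.993, -0.002], [0.993, 0.12, -0.0], [-0.0, -0.002, -1.0]]
contact_force: [-5.7, 0.9, 4.7]
opening: 0.0138
gripper_force: 55.0
```

```bash
python3 - <<'E'
from h import *
s=ctrl.state();print(s['gripper_force'],s['opening'],s['contact_force'],s['moment'])
go(.5467,.0614,.0592,9,s)
E
```

```text
55.00401492230594 0.013758321324829617 [-5.73662659  0.92646842  4.73156323] [ 0.07268585  1.27416391 -0.00984398]
t 12.05 pos [0.5459 0.0614 0.0592] ty 6.86 inc [-0.002, 0.033, 0.0] [-0.012, 0.002, -0.267] q [ 26.  19. -41. 107.  14.  59. -13.]
```

Request:
{"name": "apply_moves", "arguments": {
  "increments": [
    [0,0,0,0,0,-0.2,0],
    [0,0,0,0,0,-0.4,0],
    [0,0,0,0,0,-0.4,0]
  ]
}}

```text
time_s: 12.35
eef_pos: [0.5458, 0.0614, 0.0592]
eef_rot: [[-0.175, 0.985, -0.002], [0.985, 0.175, -0.0], [-0.0, -0.002, -1.0]]
contact_force: [-4.7, 0.2, 5.2]
opening: 0.0135
gripper_force: 55.0
```

```bash
python3 - <<'E'
from h import *
s=ctrl.state();print(s['gripper_force'],s['opening'],s['contact_force'],s['moment'])
go(.5467,.0614,.0592,9,s)
E
```

```text
55.00443619675934 0.013499506447554474 [-4.67976257  0.2273778   5.2076198 ] [ 0.00459082  1.28205596 -0.05483642]
t 12.35 pos [0.5458 0.0614 0.0592] ty 10.06 inc [-0.006, 0.034, -0.0] [-0.012, 0.001, 0.133] q [ 27.  19. -41. 107.  15.  59. -10.]
```

Request:
{"name": "apply_moves", "arguments": {
  "increments": [
    [0,0,0,0,0,-0.2,0],
    [0,0,0,0,0,-0.4,0],
    [0,0,0,0,0,-0.4,0]
  ]
}}

```text
time_s: 12.65
eef_pos: [0.5457, 0.0613, 0.0592]
eef_rot: [[-0.228, 0.974, -0.002], [0.974, 0.228, -0.0], [0.0, -0.002, -1.0]]
contact_force: [-6.0, -0.0, 5.7]
opening: 0.0138
gripper_force: 55.1
```

```bash
python3 - <<'E'
from h import *
s=ctrl.state();print(s['gripper_force'],s['opening'],s['contact_force'],s['moment'],s['joint_efforts'][6])
go(.5467,.0614,.0592,9,s)
im=ctrl.snapshot("wrist")[:,:,::-1];cv2.imwrite("pics/w7.png",im)
cv2.imwrite("pics/v7.png",cv2.resize(im[130:280,172:372],None,fx=4,fy=4,interpolation=2))
E
```

```text
55.11209852993488 0.01384316797689333 [-5.97783548 -0.00861152  5.6771367 ] [ 0.01854874  1.3590511  -0.46470964] 0.6441141664981842
t 12.65 pos [0.5457 0.0613 0.0592] ty 13.17 inc [-0.005, 0.039, 0.0] [-0.015, -0.002, 0.521] q [ 27.  19. -42. 107.  15.  60.  -7.]
```

View pics/v7.png

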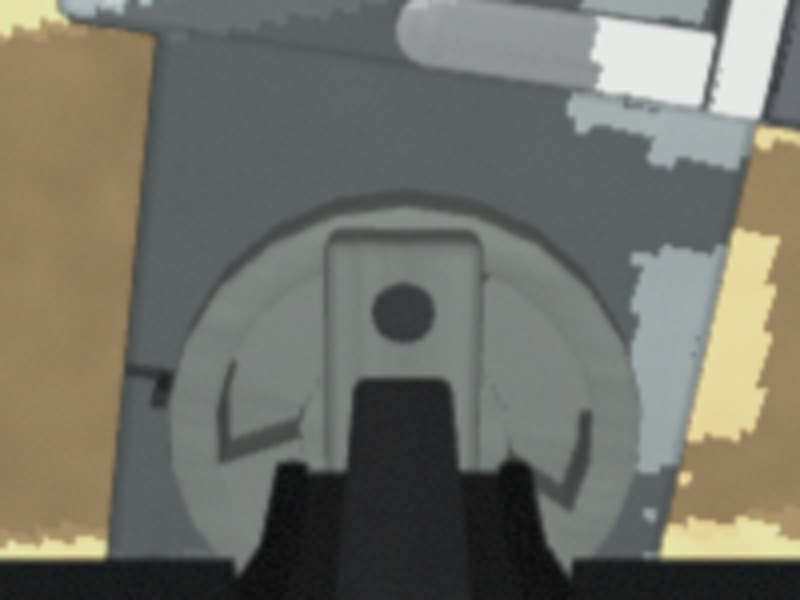

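Mz = -0.46 N·m and the tab sits at the fixed mark: slack stop reached. Relax the twist, release the spanner in the ring, and rise.

Request:
{"name": "apply_moves", "arguments": {
  "increments": [
    [0,0,0,0,0,0.25,0],
    [0,0,0,0,0,0.5,0],
    [0,0,0,0,0,0.5,0],
    [0,0,0,0,0,0.5,20],
    [0,0,0,0,0,0.5,60]
  ]
}}

```text
time_s: 13.2
eef_pos: [0.5478, 0.0612, 0.0594]
eef_rot: [[-0.161, 0.987, 0.002], [0.987, 0.161, 0.0], [-0.0, 0.002, -1.0]]
contact_force: [-0.1, -0.2, 0.5]
opening: 0.0188
gripper_force: 0.0
```

Request:
{"name": "apply_moves", "arguments": {
  "increments": [
    [0,0,0,0,0,0,80],
    [0,0,0,0,0,0,80],
    [0,0,0,0,0,0,80],
    [0,0,-1,0,0,0,80],
    [0,0,-2.5,0,0,0,80]
  ]
}}

```text
time_s: 13.7
eef_pos: [0.5447, 0.061, 0.1203]
eef_rot: [[-0.16, 0.987, -0.005], [0.987, 0.16, 0.0], [0.001, -0.005, -1.0]]
contact_force: [1.5, 0.4, 0.5]
opening: 0.0574
gripper_force: 0.0
```

Request:
{"name": "apply_moves", "arguments": {
  "increments": [
    [0,0,-1.8,0,0,0,80],
    [0,0,-3.6,0,0,0,80],
    [0,0,-5.4,0,0,0,80],
    [0,0,-6.5,0,0,0,80]
  ]
}}

```text
time_s: 14.1
eef_pos: [0.5478, 0.0618, 0.2882]
eef_rot: [[-0.16, 0.987, 0.005], [0.987, 0.16, -0.0], [-0.001, 0.005, -1.0]]
contact_force: [0.4, 0.4, -0.1]
opening: 0.0692
gripper_force: 0.0
```

```bash
python3 - <<'E'
from h import *
s=ctrl.state();print(s['opening'],s['contact_force'],s['moment'])
print("bottle",ray("top",224,178,0.0),ray("top",222,160,.145))
go(.50,.20,.32,94,s)
E
```

```text
0.06922522647120977 [ 0.3853048   0.39554083 -0.12934719] [-0.04320648 -0.16763504 -0.0562093 ]
bottle [0.63523782 0.34069885 0.        ] [0.63173294 0.32214193 0.145     ]
t 14.1 pos [0.5478 0.0618 0.2882] ty 9.22 inc [5.761, -0.994, -1.283] [0.022, 0.033, -10.598] q [ 30.   8. -44.  90.   6.  84.  -4.]
```

Request:
{"name": "apply_moves", "arguments": {
  "increments": [
    [1.6,-0.4,-0.3,0,0,-1,80],
    [3.2,-0.8,-0.6,0,0,-2,80],
    [4.8,-1.2,-0.9,0,0,-3,80],
    [6.4,-1.6,-1.2,0,0,-4,80],
    [7.9,-1.9,-1.2,0,0,-5,80]
  ]
}}

```text
time_s: 14.6
eef_pos: [0.4675, 0.2508, 0.3156]
eef_rot: [[-0.761, 0.649, 0.003], [0.649, 0.761, 0.0], [-0.002, 0.002, -1.0]]
contact_force: [0.8, 0.8, 0.1]
opening: 0.0697
gripper_force: 0.0
```

Request:
{"name": "apply_moves", "arguments": {
  "increments": [
    [0,0,0,0,0,-1,80],
    [0,0,0,0,0,-2,80],
    [0,0,0,0,0,-3,80],
    [0,0,0,0,0,-4,80],
    [0,0,0,0,0,-5,80]
  ]
}}

```text
time_s: 15.1
eef_pos: [0.4682, 0.2488, 0.3142]
eef_rot: [[-1.0, 0.008, 0.0], [0.008, 1.0, -0.0], [-0.0, -0.0, -1.0]]
contact_force: [-0.0, -0.6, -0.8]
opening: 0.0694
gripper_force: 0.0
```

Request:
{"name": "apply_moves", "arguments": {
  "increments": [
    [0,0,0,0,0,-0.6,80],
    [0,0,0,0,0,-0.6,80],
    [0,0,0,0,0,-0.6,80]
  ]
}}

```text
time_s: 15.4
eef_pos: [0.4682, 0.2487, 0.3142]
eef_rot: [[-0.998, -0.068, 0.0], [-0.068, 0.998, -0.0], [-0.0, -0.0, -1.0]]
contact_force: [0.8, 0.0, 0.0]
opening: 0.0695
gripper_force: 0.0
```

```bash
cat > car.py <<'E'
from h import *
def rectify(im,s,cx,cy,z,hx,hy,k):
    w=[(cx+hx,cy+hy),(cx+hx,cy-hy),(cx-hx,cy-hy),(cx-hx,cy+hy)]
    src=np.float32([proj("wrist",(x,y,z),s) for x,y in w]);W,H=int(2*hy*k),int(2*hx*k)
    return cv2.warpPerspective(im,cv2.getPerspectiveTransform(src,np.float32([(0,0),(W,0),(W,H),(0,H)])),(W,H),flags=2)
def carriers(im,s,cx,cy,hx,hy,k=2000):
    """white blobs of carrier size in rectified (z=6 mm) picture -> centre, yaw, length, width"""
    r=rectify(im,s,cx,cy,.006,hx,hy,k);hsv=cv2.cvtColor(r,cv2.COLOR_BGR2HSV)
    m=((hsv[...,1]<45)&(hsv[...,2]>100)).astype(np.uint8)*255
    m=cv2.morphologyEx(m,cv2.MORPH_CLOSE,np.ones((25,25)));m=cv2.morphologyEx(m,cv2.MORPH_OPEN,np.ones((9,9)))
    out=[]
    for c in cv2.findContours(m,cv2.RETR_EXTERNAL,2)[0]:
        if cv2.contourArea(c)<.0015*k*k: continue
        (u,v),(a,b),_=rr=cv2.minAreaRect(c);p=cv2.boxPoints(rr)
        e=max([p[1]-p[0],p[2]-p[1]],key=np.linalg.norm);d=np.array([-e[1],-e[0]]);d*=np.sign(d[0]+1e-9)
        out.append((cx+hx-v/k,cy+hy-u/k,np.degrees(np.arctan2(d[1],d[0])),max(a,b)/k,min(a,b)/k))
    return r,m,np.array(out)
E
python3 - <<'E'
from car import *
import json
s=ctrl.state();im=ctrl.snapshot("wrist")[:,:,::-1].copy();cv2.imwrite("pics/w8.png",im)
json.dump({k:np.array(s[k]).tolist() for k in("eef_pos","eef_rot")},open("s8.json","w"))
print(s["eef_pos"],s["q"])
r,m,o=carriers(im,s,.51,.39,.14,.07);print(o.round(4))
print([proj("wrist",P,s).round() for P in [(.5534,.3737,.004),(.4559,.3728,.004),(.547,.061,.025),(.475,.2716,.006)]])
E
```

```text
[0.46817864 0.24869963 0.31419891] [ 23.72978402   6.46991483 -58.4886573   90.02186568   5.53533118
  86.59985254  58.95771066]
[[ 0.4552  0.3737 -2.5336  0.084   0.0378]
 [ 0.5523  0.3754  5.9469  0.0837  0.038 ]]
[array([356., 221.]), array([366., 152.]), array([128., 207.]), array([289., 161.])]
```

Carriers measured with right sizes: A (0.552,0.375, 5.9°), B (0.455,0.374, -2.5°). Now check stage pose with an overlay of its predicted geometry.

```bash
cat > stg.py <<'E'
from car import *
import json
def stage(yaw,ring=(.5473,.0606)):
    t=np.radians(yaw);M=np.array([[np.cos(t),-np.sin(t)],[np.sin(t),np.cos(t)]])
    o=np.array(ring)-M@[-.015,-.105];return o,M
E
python3 - <<'E'
from stg import *
s=json.load(open("s8.json"));im=cv2.imread("pics/w8.png")
cx,cy,hx,hy,k=.535,.155,.1,.14,2800
r=rectify(im,s,cx,cy,.012,hx,hy,k)
w=[(cx+hx,cy+hy),(cx+hx,cy-hy),(cx-hx,cy-hy),(cx-hx,cy+hy)]
H=cv2.getPerspectiveTransform(np.float32([proj("wrist",(x,y,.012),s) for x,y in w]),np.float32([(0,0),(2*hy*k,0),(2*hy*k,2*hx*k),(0,2*hx*k)]))
o,M=stage(4.2);print(o)
def L(a,b,z,c=(0,0,255)):
    q=[]
    for p in(a,b):
        P=o+M@np.array(p)/1000;u=proj("wrist",(*P,z),s);q.append(tuple(cv2.perspectiveTransform(np.float32([[u]]),H)[0,0].round().astype(int)))
    cv2.line(r,*[tuple(map(int,x)) for x in q],c,1,cv2.LINE_AA)
for y in(80,30,-20):
    for d in(19.5,-19.5): L((-25,y+d),(20,y+d),.019)
    L((20,y-19),(20,y+19),.022,(255,0,0)); L((-75,y),(0,y),.012,(0,255,0))
L((-75,-45),(-75,105),.012);L((-71,-40),(-71,100),.012,(255,0,255));L((-68,-40),(-68,100),.012,(255,0,255))
for a in range(0,360,6):
    f=lambda a:(-15+36*np.cos(np.radians(a)),-105+36*np.sin(np.radians(a)))
    L(f(a),f(a+3),.025)
cv2.imwrite("pics/v8.png",r);print(r.shape)
E
```

```text
[0.55456971 0.16641659]
(560, 784, 3)
```

View pics/v8.png

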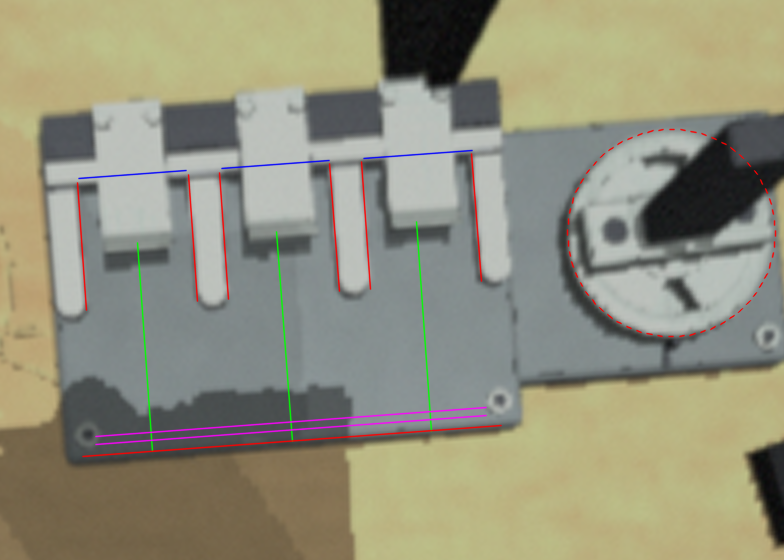

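Overlay matches the stage well (origin (0.5546,0.1664), yaw 4.2°), the gate is sunk, and the spanner stands in the ring. Now pick carrier A.

```bash
python3 -c "
from h import *
go(.5364,.3738,.08,95.9)"
```

```text
t 15.45 pos [0.4682 0.2487 0.3142] ty 93.9 inc [-3.061, 4.807, 9.369] [-0.001, 0.001, -0.25] q [ 24.   6. -58.  90.   6.  87.  59.]
```

Request:
{"name": "apply_moves", "arguments": {
  "increments": [
    [-0.8,1.2,1,0,0,-0.25,50],
    [-1.6,2.4,2,0,0,-0.25,50],
    [-2.4,3.6,3.2,0,0,-0.25,50],
    [-3.06,4.8,4.6,0,0,-0.25,50],
    [-3.06,4.8,6.2,0,0,-0.25,50]
  ]
}}

```text
time_s: 15.95
eef_pos: [0.5358, 0.3791, 0.1575]
eef_rot: [[-0.994, -0.107, -0.001], [-0.107, 0.994, 0.005], [0.0, 0.005, -1.0]]
contact_force: [0.3, 0.6, 0.4]
opening: 0.045
gripper_force: 0.0
```

Request:
{"name": "apply_moves", "arguments": {
  "increments": [
    [0,0,1.6,0,0,0,50],
    [0,0,3,0,0,0,50],
    [0,0,3,0,0,0,50]
  ]
}}

```text
time_s: 16.25
eef_pos: [0.5334, 0.3709, 0.0785]
eef_rot: [[-0.995, -0.104, -0.008], [-0.104, 0.995, -0.006], [0.009, -0.005, -1.0]]
contact_force: [-0.3, -0.4, -0.3]
opening: 0.0434
gripper_force: 0.0
```

```bash
python3 - <<'E'
from car import *
go(.5364,.3738,.0105,95.9)
s=ctrl.state();im=ctrl.snapshot("wrist")[:,:,::-1].copy();cv2.imwrite("pics/w9.png",im)
r,m,o=carriers(im,s,.54,.38,.07,.06);print(o.round(4));print(s["opening"])
E
```

```text
t 16.25 pos [0.5334 0.3709 0.0785] ty 95.96 inc [-0.155, 0.115, 2.718] [-0.035, -0.063, 0.007] q [  1.  35. -52.  90.  29.  70.  39.]
[[0.5323 0.3744 3.2491 0.1255 0.0402]]
0.04342115692362228
```

Request:
{"name": "apply_moves", "arguments": {
  "increments": [
    [0,0,0.8,0,0,0,50],
    [0,0,1.6,0,0,0,50],
    [0,0,2.3,0,0,0,50],
    [0,0,2.6,0,0,0,50],
    [0,0,2.6,0,0,0,50]
  ]
}}

```text
time_s: 16.8
eef_pos: [0.5361, 0.3736, 0.0191]
eef_rot: [[-0.995, -0.104, -0.0], [-0.104, 0.995, -0.0], [0.0, -0.0, -1.0]]
contact_force: [-0.5, -0.5, -0.4]
opening: 0.0435
gripper_force: 0.0
```

```bash
python3 -c "
from h import *
go(.5364,.3738,.0105,95.9);print(ctrl.state()['contact_force'])"
```

```text
t 16.8 pos [0.5361 0.3736 0.0191] ty 95.98 inc [-0.011, 0.008, 0.345] [-0.002, -0.003, 0.01] q [ -0.  38. -50.  93.  32.  64.  37.]
[-0.47969708 -0.48705335 -0.39505929]
```

Descend the rest, then close at moderate force.

Request:
{"name": "apply_moves", "arguments": {
  "increments": [
    [0,0,0.2,0,0,0,50],
    [0,0,0.34,0,0,0,50],
    [0,0,0.34,0,0,0,30],
    [0,0,0.34,0,0,0,10],
    [0,0,0.34,0,0,0,0]
  ],
  "grip_force": 40
}}

```text
time_s: 17.3
eef_pos: [0.5363, 0.3739, 0.011]
eef_rot: [[-0.995, -0.105, 0.0], [-0.105, 0.995, 0.0], [-0.0, 0.0, -1.0]]
contact_force: [0.4, 0.3, 0.2]
opening: 0.0269
gripper_force: 0.0
```

Request:
{"name": "apply_moves", "arguments": {
  "increments": [
    [0,0,0,0,0,0,0],
    [0,0,0,0,0,0,0],
    [0,0,0,0,0,0,0],
    [0,0,0,0,0,0,0],
    [0,0,0,0,0,0,0]
  ]
}}

```text
time_s: 17.8
eef_pos: [0.5361, 0.3738, 0.0108]
eef_rot: [[-0.995, -0.105, 0.0], [-0.105, 0.995, -0.0], [-0.0, -0.0, -1.0]]
contact_force: [0.4, -0.3, 1.3]
opening: 0.0094
gripper_force: 40.0
```

```bash
python3 -c "
from stg import *
o,M=stage(4.2);P=o+M@[-.090,.080];print(P);E=o+M@[-.038,.08];print(E)
go(*P,.06,94.2);print(ctrl.state()['contact_force'],ctrl.state()['opening'],ctrl.state()['gripper_force'])"
```

```text
[0.45895235 0.23961031]
[0.5108127 0.2434187]
t 17.8 pos [0.5361 0.3738 0.0108] ty 96.0 inc [3.631, -5.015, -1.968] [-0.0, 0.0, 0.225] q [ -1.  39. -50.  93.  32.  63.  37.]
[ 0.38803183 -0.30116515  1.26356363] 0.009445768704490995 40.000253319740295
```

Request:
{"name": "apply_moves", "arguments": {
  "increments": [
    [0,0,-0.7,0,0,0,0],
    [0,0,-1.4,0,0,0,0],
    [0.6,-0.8,-2,0,0,0.1,0],
    [1.4,-1.9,-2,0,0,0.22,0],
    [2.2,-3,-2,0,0,0.22,0]
  ]
}}

```text
time_s: 18.3
eef_pos: [0.4894, 0.2938, 0.0629]
eef_rot: [[-0.997, -0.075, 0.003], [-0.075, 0.997, 0.001], [-0.003, 0.001, -1.0]]
contact_force: [0.8, -0.2, -0.7]
opening: 0.0097
gripper_force: 40.0
```

Request:
{"name": "apply_moves", "arguments": {
  "increments": [
    [0.7,-1,0,0,0,0,0],
    [1.4,-1.95,0,0,0,0,0],
    [1.4,-1.95,0,0,0,0,0],
    [1.4,-1.95,0,0,0,0,0]
  ]
}}

```text
time_s: 18.7
eef_pos: [0.4589, 0.2421, 0.0622]
eef_rot: [[-0.997, -0.073, 0.003], [-0.073, 0.997, -0.0], [-0.003, -0.0, -1.0]]
contact_force: [-0.2, 0.4, -0.5]
opening: 0.0095
gripper_force: 40.0
```

```bash
python3 - <<'E'
from stg import *
o,M=stage(4.2);P=o+M@[-.090,.080]
s=ctrl.state();print(s['opening'],s['gripper_force'],s['contact_force'])
go(*P,.023,94.2,s)
im=ctrl.snapshot("wrist")[:,:,::-1].copy();cv2.imwrite("pics/w10.png",im)
E
```

```text
0.009544411553780134 39.99971330165863 [-0.2324676  0.4334438 -0.5286093]
t 18.7 pos [0.4589 0.2421 0.0622] ty 94.18 inc [0.012, -0.099, 1.568] [-0.003, 0.021, -0.002] q [ 21.  20. -59. 111.  20.  60.  48.]
```

Request:
{"name": "apply_moves", "arguments": {
  "increments": [
    [0,-0.1,0.5,0,0,0,0],
    [0,-0.1,1,0,0,0,0],
    [0,-0.1,1.4,0,0,0,0],
    [0,-0.1,1.55,0,0,0,0],
    [0,-0.1,1.55,0,0,0,0]
  ]
}}

```text
time_s: 19.25
eef_pos: [0.4574, 0.2403, 0.0222]
eef_rot: [[-0.997, -0.075, -0.002], [-0.075, 0.997, -0.001], [0.002, -0.001, -1.0]]
contact_force: [-4.8, -2.9, 12.5]
opening: 0.0099
gripper_force: 40.0
```

```bash
python3 - <<'E'
from stg import *
o,M=stage(4.2);P=o+M@[-.090,.080]
s=ctrl.state();print(s['opening'],s['gripper_force'],s['contact_force'])
go(*P,.023,94.2,s)
im=ctrl.snapshot("wrist")[:,:,::-1].copy();cv2.imwrite("pics/w11.png",im)
E
```

```text
0.00993727199262969 40.0021630525589 [-4.84275882 -2.90658242 12.45820338]
t 19.25 pos [0.4574 0.2403 0.0222] ty 94.31 inc [-0.059, -0.033, -0.033] [-0.009, -0.016, 0.013] q [ 18.  23. -56. 112.  23.  56.  45.]
```

Request:
{"name": "apply_moves", "arguments": {
  "increments": [
    [0,-0.03,-0.05,0,0,0,0],
    [-0.1,-0.03,-0.05,0,0,0,0],
    [-0.3,-0.03,-0.05,0,0,0,0],
    [-0.5,-0.03,-0.05,0,0,0,0],
    [-0.5,-0.03,-0.05,0,0,0,0]
  ]
}}

```text
time_s: 19.8
eef_pos: [0.4716, 0.2399, 0.023]
eef_rot: [[-0.997, -0.073, 0.0], [-0.073, 0.997, 0.001], [-0.0, 0.001, -1.0]]
contact_force: [0.1, -0.1, -1.3]
opening: 0.0099
gripper_force: 40.0
```

Request:
{"name": "apply_moves", "arguments": {
  "increments": [
    [-0.2,0,0,0,0,0,0],
    [-0.4,0,0,0,0,0,0],
    [-0.5,0,0,0,0,0,0],
    [-0.5,0,0,0,0,0,0]
  ]
}}

```text
time_s: 20.2
eef_pos: [0.4836, 0.2408, 0.0232]
eef_rot: [[-0.997, -0.073, 0.0], [-0.073, 0.997, 0.0], [-0.0, 0.0, -1.0]]
contact_force: [0.7, -0.4, -0.5]
opening: 0.0094
gripper_force: 40.0
```

```bash
python3 - <<'E'
from stg import *
o,M=stage(4.2);P=o+M@[-.038,.080]
s=ctrl.state();print(s['opening'],s['gripper_force'],s['contact_force'],s['moment'])
go(*P,.0225,94.2,s);print("stage",M.T@(np.array(s["eef_pos"])[:2]-o))
E
```

```text
0.00944115069168927 39.99911963939667 [ 0.70245225 -0.37198736 -0.52982277] [ 0.11062998 -0.12914117 -0.03834834]
t 20.2 pos [0.4836 0.2408 0.0232] ty 94.21 inc [-1.092, 0.024, 0.029] [0.001, 0.001, 0.002] q [ 17.  26. -55. 109.  25.  58.  46.]
stage [-0.06530467  0.07940067]
```

Request:
{"name": "apply_moves", "arguments": {
  "increments": [
    [-0.2,0.02,0,0,0,0,0],
    [-0.4,0.02,0,0,0,0,0],
    [-0.6,0.02,0,0,0,0,0],
    [-0.7,0.02,0,0,0,0,0],
    [-0.8,0.02,0,0,0,0,0]
  ]
}}

```text
time_s: 20.7
eef_pos: [0.5032, 0.2427, 0.023]
eef_rot: [[-0.997, -0.074, -0.0], [-0.074, 0.997, -0.0], [0.0, -0.0, -1.0]]
contact_force: [-0.4, 0.2, -3.0]
opening: 0.0094
gripper_force: 40.0
```

Request:
{"name": "apply_moves", "arguments": {
  "increments": [
    [-0.1,0,0,0,0,0,0],
    [-0.2,0,0,0,0,0,0],
    [-0.3,0,0,0,0,0,0],
    [-0.3,0,0,0,0,0,0]
  ]
}}

```text
time_s: 21.1
eef_pos: [0.5081, 0.2431, 0.0227]
eef_rot: [[-0.997, -0.075, -0.005], [-0.075, 0.997, -0.002], [0.005, -0.002, -1.0]]
contact_force: [-5.3, -1.7, 1.0]
opening: 0.0097
gripper_force: 40.0
```

```bash
python3 - <<'E'
from stg import *
o,M=stage(4.2);P=o+M@[-.038,.080]
s=ctrl.state();print(s['opening'],s['gripper_force'],s['contact_force'],s['moment'])
go(*P,.0225,94.2,s);print("stage",M.T@(np.array(s["eef_pos"])[:2]-o))
E
```

```text
0.009738787248689044 40.00258147716522 [-5.28936854 -1.74085975  1.02521793] [-0.18912431  1.30832823  0.06269308]
t 21.1 pos [0.5081 0.2431 0.0227] ty 94.28 inc [-0.109, 0.003, 0.009] [-0.011, -0.035, 0.01] q [ 16.  29. -53. 106.  26.  59.  46.]
stage [-0.0407212   0.07992195]
```

Request:
{"name": "apply_moves", "arguments": {
  "increments": [
    [-0.1,0,0,0,0,0,0],
    [-0.2,0,0,0,0,0,0],
    [-0.2,0,0,0,0,0,0],
    [-0.2,0,0,0,0,0,0]
  ]
}}

```text
time_s: 21.5
eef_pos: [0.5083, 0.2432, 0.0226]
eef_rot: [[-0.997, -0.076, -0.013], [-0.076, 0.997, -0.006], [0.013, -0.005, -1.0]]
contact_force: [-17.6, -4.1, 12.3]
opening: 0.0101
gripper_force: 40.0
```

```bash
python3 - <<'E'
from stg import *
o,M=stage(4.2)
s=ctrl.state();print(s['opening'],s['gripper_force'],s['contact_force'],s['moment'])
print("stage",M.T@(np.array(s["eef_pos"])[:2]-o),s["eef_rot"])
E
```

```text
0.010052603991553447 40.012051463127136 [-17.60076938  -4.14171647  12.26814137] [-0.82591071  3.84245807  0.02607171]
stage [-0.04054872  0.07996496] [[-0.99702402 -0.07598095 -0.01303842]
 [-0.07591299  0.99709854 -0.00563154]
 [ 0.01342848 -0.00462499 -0.99989914]]
```

Solid stop at 17 N: against the end stop. Unload, release and rise, then check the trailing edge position by code.

Request:
{"name": "apply_moves", "arguments": {
  "increments": [
    [0.15,0,0,0,0,0,0],
    [0.28,0,-0.02,0,0,0,0],
    [0.28,0,-0.02,0,0,0,0],
    [0.28,0,-0.02,0,0,0,20],
    [0.28,0,-0.02,0,0,0,35]
  ]
}}

```text
time_s: 22.0
eef_pos: [0.51, 0.2434, 0.0244]
eef_rot: [[-0.997, -0.073, 0.002], [-0.073, 0.997, 0.001], [-0.003, 0.001, -1.0]]
contact_force: [0.5, 0.5, 0.4]
opening: 0.0188
gripper_force: 0.0
```

Request:
{"name": "apply_moves", "arguments": {
  "increments": [
    [0,0,0,0,0,0,35],
    [0,0,0,0,0,0,35],
    [0,0,-1,0,0,0,35],
    [0,0,-2.5,0,0,0,35],
    [0,0,-4,0,0,0,35]
  ]
}}

```text
time_s: 22.5
eef_pos: [0.5082, 0.2431, 0.1246]
eef_rot: [[-0.997, -0.074, -0.001], [-0.074, 0.997, 0.0], [0.001, 0.0, -1.0]]
contact_force: [0.1, 0.2, 0.1]
opening: 0.0304
gripper_force: 0.0
```

Request:
{"name": "apply_moves", "arguments": {
  "increments": [
    [0.8,0,-1.5,0,0,0,50],
    [1.6,0.6,-3,0,0,0,50],
    [1.6,1.2,-4.5,0,0,0,50],
    [1.6,1.6,-5,0,0,0,50],
    [1.6,1.6,-5,0,0,0,50]
  ]
}}

```text
time_s: 23.0
eef_pos: [0.4662, 0.2824, 0.2508]
eef_rot: [[-0.997, -0.076, 0.004], [-0.076, 0.997, 0.002], [-0.004, 0.002, -1.0]]
contact_force: [-0.6, -0.3, -0.3]
opening: 0.0435
gripper_force: 0.0
```

```bash
python3 - <<'E'
from stg import *
s=ctrl.state();im=ctrl.snapshot("wrist")[:,:,::-1].copy();cv2.imwrite("pics/w12.png",im)
print(s["eef_pos"],s["contact_force"],s["q"])
r,m,c=carriers(im,s,.51,.39,.14,.08);print(c.round(4))
# profile along lane 0 at z=.020 (top of carrier), y=80+-10..
o,M=stage(4.2)
for yy in(.068,.092,.030):
    for z in (.020,):
        v=[]
        xs=np.arange(-.085,0.0,.0015)
        for x in xs:
            P=o+M@[x,yy];u=proj("wrist",(*P,z),s);v.append(int(cv2.getRectSubPix(cv2.cvtColor(im,cv2.COLOR_BGR2GRAY),(1,1),tuple(map(float,u)))[0,0]))
        print(yy,list(zip((xs*1000).round(1).tolist(),v)))
E
```

```text
[0.46623794 0.28239856 0.2507669 ] [-0.638374   -0.27942076 -0.34296465] [ 22.63507218  12.17479243 -63.84074584  94.31635976  11.13053766
  80.18233807  51.81100337]
[[ 0.4551  0.3734 -2.454   0.084   0.0373]]
0.068 [(-85.0, 108), (-83.5, 107), (-82.0, 107), (-80.5, 92), (-79.0, 63), (-77.5, 67), (-76.0, 75), (-74.5, 80), (-73.0, 80), (-71.5, 81), (-70.0, 81), (-68.5, 81), (-67.0, 76), (-65.5, 94), (-64.0, 118), (-62.5, 121), (-61.0, 121), (-59.5, 126), (-58.0, 171), (-56.5, 197), (-55.0, 200), (-53.5, 200), (-52.0, 199), (-50.5, 199), (-49.0, 199), (-47.5, 200), (-46.0, 199), (-44.5, 200), (-43.0, 200), (-41.5, 199), (-40.0, 200), (-38.5, 198), (-37.0, 200), (-35.5, 199), (-34.0, 199), (-32.5, 199), (-31.0, 200), (-29.5, 199), (-28.0, 197), (-26.5, 183), (-25.0, 179), (-23.5, 178), (-22.0, 175), (-20.5, 173), (-19.0, 170), (-17.5, 167), (-16.0, 166), (-14.5, 162), (-13.0, 161), (-11.5, 160), (-10.0, 164), (-8.5, 179), (-7.0, 177), (-5.5, 156), (-4.0, 156), (-2.5, 157), (-1.0, 162)]
0.092 [(-85.0, 108), (-83.5, 107), (-82.0, 107), (-80.5, 91), (-79.0, 62), (-77.5, 70), (-76.0, 79), 
[... 779 characters left out ...]
6.0, 131), (-74.5, 148), (-73.0, 151), (-71.5, 150), (-70.0, 150), (-68.5, 149), (-67.0, 149), (-65.5, 150), (-64.0, 150), (-62.5, 149), (-61.0, 149), (-59.5, 149), (-58.0, 149), (-56.5, 150), (-55.0, 150), (-53.5, 149), (-52.0, 149), (-50.5, 149), (-49.0, 147), (-47.5, 147), (-46.0, 146), (-44.5, 147), (-43.0, 147), (-41.5, 147), (-40.0, 146), (-38.5, 148), (-37.0, 148), (-35.5, 148), (-34.0, 148), (-32.5, 148), (-31.0, 149), (-29.5, 149), (-28.0, 148), (-26.5, 149), (-25.0, 148), (-23.5, 147), (-22.0, 147), (-20.5, 146), (-19.0, 146), (-17.5, 145), (-16.0, 145), (-14.5, 146), (-13.0, 144), (-11.5, 121), (-10.0, 90), (-8.5, 81), (-7.0, 76), (-5.5, 84), (-4.0, 140), (-2.5, 161), (-1.0, 156)]
```

Trailing edge at ≈-64 mm stage x: home. Now carrier B (still at (0.455,0.373)).

```bash
python3 -c "
from h import *
go(.4391,.3741,.05,87.5)"
```

```text
t 23.05 pos [0.4658 0.2806 0.2487] ty 94.3 inc [0.791, 3.81, 7.947] [0.001, 0.005, 0.85] q [ 23.  12. -64.  94.  11.  80.  52.]
```

Request:
{"name": "apply_moves", "arguments": {
  "increments": [
    [0.2,1,1,0,0,0.3,50],
    [0.4,2,2,0,0,0.6,50],
    [0.6,3,3.4,0,0,0.85,50],
    [0.79,3.81,5,0,0,0.85,50],
    [0.79,3.81,6.6,0,0,0.85,50]
  ]
}}

```text
time_s: 23.55
eef_pos: [0.436, 0.3754, 0.08]
eef_rot: [[-0.999, 0.04, -0.004], [0.04, 0.999, 0.0], [0.004, 0.0, -1.0]]
contact_force: [0.2, -0.2, 0.3]
opening: 0.0437
gripper_force: 0.0
```

Request:
{"name": "apply_moves", "arguments": {
  "increments": [
    [0,0,1,0,0,0,50],
    [0,0,1.8,0,0,0,50],
    [0,0,2.2,0,0,0,50],
    [0,0,2.2,0,0,0,50],
    [0,0,2.2,0,0,0,50]
  ]
}}

```text
time_s: 24.05
eef_pos: [0.439, 0.3735, 0.0286]
eef_rot: [[-0.999, 0.045, -0.0], [0.045, 0.999, -0.0], [0.0, -0.0, -1.0]]
contact_force: [0.3, 0.3, 0.8]
opening: 0.0439
gripper_force: 0.0
```

```bash
python3 -c "
from h import *
go(.4391,.3741,.0105,87.5);print(ctrl.state()['contact_force'])"
```

```text
t 24.05 pos [0.439  0.3735 0.0286] ty 87.43 inc [-0.005, 0.025, 0.725] [-0.001, -0.003, -0.009] q [  1.  30. -55. 104.  28.  61.  24.]
[0.30777195 0.31771413 0.77210487]
```

Request:
{"name": "apply_moves", "arguments": {
  "increments": [
    [0,0.02,0.3,0,0,0,50],
    [0,0.02,0.6,0,0,0,50],
    [0,0.02,0.71,0,0,0,50],
    [0,0.02,0.71,0,0,0,20],
    [0,0.02,0.71,0,0,0,0]
  ],
  "grip_force": 40
}}

```text
time_s: 24.55
eef_pos: [0.439, 0.3743, 0.0111]
eef_rot: [[-0.999, 0.045, 0.0], [0.045, 0.999, 0.0], [-0.0, 0.0, -1.0]]
contact_force: [0.6, 0.3, -0.4]
opening: 0.0343
gripper_force: 0.0
```

Request:
{"name": "apply_moves", "arguments": {
  "increments": [
    [0,0,0,0,0,0,0],
    [0,0,0,0,0,0,0],
    [0,0,0,0,0,0,0],
    [0,0,0,0,0,0,0],
    [0,0,0,0,0,0,0]
  ]
}}

```text
time_s: 25.05
eef_pos: [0.439, 0.3742, 0.0111]
eef_rot: [[-0.999, 0.045, 0.0], [0.045, 0.999, 0.0], [-0.0, 0.0, -1.0]]
contact_force: [-0.3, 0.3, 1.0]
opening: 0.0096
gripper_force: 40.0
```

```bash
python3 -c "
from stg import *
o,M=stage(4.2);P=o+M@[-.090,.030];print(P)
s=ctrl.state();go(*P,.075,94.2);print(s['contact_force'],s['opening'],s['gripper_force'])"
```

```text
[0.46261426 0.18974459]
t 25.05 pos [0.439  0.3742 0.0111] ty 87.44 inc [-1.272, -7.33, -2.554] [-0.0, 0.002, -0.845] q [  0.  32. -54. 105.  29.  59.  23.]
[-0.33835485  0.27806269  0.97995148] 0.009585443243278051 39.99856889247894
```

Request:
{"name": "apply_moves", "arguments": {
  "increments": [
    [0,0,-0.8,0,0,0,0],
    [0,0,-1.6,0,0,0,0],
    [-0.2,-1.2,-2.55,0,0,-0.3,0],
    [-0.5,-2.8,-2.55,0,0,-0.6,0],
    [-0.8,-4.4,-2.55,0,0,-0.84,0]
  ]
}}

```text
time_s: 25.55
eef_pos: [0.4542, 0.2629, 0.0753]
eef_rot: [[-0.997, -0.076, 0.001], [-0.076, 0.997, 0.0], [-0.001, 0.0, -1.0]]
contact_force: [0.3, -0.2, -0.9]
opening: 0.0099
gripper_force: 40.0
```

```bash
python3 -c "
from stg import *
o,M=stage(4.2);P=o+M@[-.090,.030]
s=ctrl.state();go(*P,.06,94.2);print(s['contact_force'],s['opening'],s['gripper_force'])"
```

```text
t 25.55 pos [0.4542 0.2629 0.0753] ty 94.35 inc [-0.112, -2.942, 0.613] [0.001, 0.01, 0.019] q [ 20.  21. -61. 109.  21.  62.  45.]
[ 0.29971898 -0.15977382 -0.86915886] 0.009883286907792522 40.00038385391235
```

Request:
{"name": "apply_moves", "arguments": {
  "increments": [
    [0,-1,0.1,0,0,0,0],
    [-0.1,-2,0.3,0,0,0,0],
    [-0.1,-2.94,0.6,0,0,0,0],
    [-0.1,-2.94,0.6,0,0,0,0],
    [-0.1,-2.94,0.6,0,0,0,0]
  ]
}}

```text
time_s: 26.05
eef_pos: [0.4618, 0.19, 0.0596]
eef_rot: [[-0.997, -0.071, -0.0], [-0.071, 0.997, 0.0], [0.0, 0.0, -1.0]]
contact_force: [0.4, 1.0, -0.6]
opening: 0.0098
gripper_force: 40.0
```

```bash
python3 -c "
from stg import *
o,M=stage(4.2);P=o+M@[-.090,.030]
s=ctrl.state();go(*P,.023,94.2);print(s['contact_force'],s['opening'],s['gripper_force'])"
```

```text
t 26.05 pos [0.4618 0.19   0.0596] ty 94.09 inc [-0.032, -0.011, 1.465] [0.0, -0.001, -0.014] q [ 30.  18. -62. 113.  19.  59.  54.]
[ 0.39323363  1.03346155 -0.5521155 ] 0.009817741950284344 39.998186230659485
```

Request:
{"name": "apply_moves", "arguments": {
  "increments": [
    [0,-0.01,0.5,0,0,0,0],
    [0,-0.01,1,0,0,0,0],
    [0,-0.01,1.3,0,0,0,0],
    [0,-0.01,1.45,0,0,0,0],
    [0,-0.01,1.45,0,0,0,0]
  ]
}}

```text
time_s: 26.55
eef_pos: [0.4614, 0.1909, 0.0232]
eef_rot: [[-0.997, -0.074, -0.001], [-0.074, 0.997, 0.0], [0.001, 0.0, -1.0]]
contact_force: [-0.5, 0.7, -1.3]
opening: 0.0095
gripper_force: 40.0
```

Request:
{"name": "apply_moves", "arguments": {
  "increments": [
    [-0.2,0,0,0,0,0,0],
    [-0.4,0,0,0,0,0,0],
    [-0.6,0,0,0,0,0,0],
    [-0.6,0,0,0,0,0,0]
  ]
}}

```text
time_s: 26.95
eef_pos: [0.4778, 0.1911, 0.0235]
eef_rot: [[-0.997, -0.072, 0.0], [-0.072, 0.997, 0.001], [-0.001, 0.001, -1.0]]
contact_force: [-0.6, 0.4, -0.4]
opening: 0.0092
gripper_force: 40.0
```

```bash
python3 -c "
from stg import *
o,M=stage(4.2);P=o+M@[-.038,.030]
s=ctrl.state();go(*P,.023,94.2);print(s['contact_force'],s['opening'],s['gripper_force'],s['moment']);print('stage',M.T@(np.array(s['eef_pos'])[:2]-o))"
```

```text
t 26.95 pos [0.4778 0.1911 0.0235] ty 94.12 inc [-1.468, -0.009, 0.02] [0.004, 0.004, -0.01] q [ 26.  24. -58. 113.  24.  57.  51.]
[-0.5520013   0.43832928 -0.43267832] 0.00918694293282986 39.99958634376526 [ 0.16092464 -0.08318988  0.00110776]
stage [-0.07470944  0.0302816 ]
```

Entering cleanly; push on to the stop.

Request:
{"name": "apply_moves", "arguments": {
  "increments": [
    [-0.2,0,0.01,0,0,0,0],
    [-0.4,0,0.02,0,0,0,0],
    [-0.6,0,0.02,0,0,0,0],
    [-0.8,0,0.02,0,0,0,0],
    [-0.9,0,0.02,0,0,0,0]
  ]
}}

```text
time_s: 27.45
eef_pos: [0.499, 0.1929, 0.023]
eef_rot: [[-0.997, -0.073, -0.001], [-0.073, 0.997, -0.0], [0.001, -0.0, -1.0]]
contact_force: [-4.1, -1.0, 6.5]
opening: 0.0097
gripper_force: 40.0
```

Request:
{"name": "apply_moves", "arguments": {
  "increments": [
    [-0.15,0,0,0,0,0,0],
    [-0.3,0,0,0,0,0,0],
    [-0.45,0,0,0,0,0,0],
    [-0.5,0,0,0,0,0,0],
    [-0.5,0,0,0,0,0,0]
  ]
}}

```text
time_s: 27.95
eef_pos: [0.5127, 0.1936, 0.0231]
eef_rot: [[-0.997, -0.072, 0.001], [-0.072, 0.997, 0.0], [-0.001, 0.0, -1.0]]
contact_force: [0.3, -0.1, 1.5]
opening: 0.0093
gripper_force: 40.0
```

```bash
python3 -c "
from stg import *
o,M=stage(4.2);P=o+M@[-.038,.030]
s=ctrl.state();go(*P,.023,94.2);print(s['contact_force'],s['opening'],s['gripper_force'],s['moment']);print('stage',M.T@(np.array(s['eef_pos'])[:2]-o))"
```

```text
t 27.95 pos [0.5127 0.1936 0.0231] ty 94.14 inc [-0.072, -0.008, 0.004] [0.002, 0.01, -0.007] q [ 23.  27. -56. 108.  26.  58.  50.]
[ 0.26284796 -0.10286214  1.50428537] 0.00926517428717484 40.000131726264954 [ 0.11716093 -0.16599937  0.02254746]
stage [-0.03979281  0.03020123]
```

Request:
{"name": "apply_moves", "arguments": {
  "increments": [
    [-0.06,0,0,0,0,0,0],
    [-0.12,0,0,0,0,0,0],
    [-0.18,0,0,0,0,0,0],
    [-0.18,0,0,0,0,0,0]
  ]
}}

```text
time_s: 28.35
eef_pos: [0.5128, 0.1936, 0.023]
eef_rot: [[-0.997, -0.073, -0.007], [-0.073, 0.997, -0.003], [0.007, -0.003, -1.0]]
contact_force: [-10.9, -2.9, 13.9]
opening: 0.0097
gripper_force: 40.0
```

```bash
python3 -c "
from stg import *
o,M=stage(4.2)
s=ctrl.state();print(s['contact_force'],s['moment']);print('stage',M.T@(np.array(s['eef_pos'])[:2]-o))"
```

```text
[-10.87045789  -2.8969332   13.93529905] [-0.37924282  2.20658024 -0.06265821]
stage [-0.03970936  0.03020308]
```

End stop reached (11 N, no movement). Release, rise and check both carriers.

Request:
{"name": "apply_moves", "arguments": {
  "increments": [
    [0.1,0,0,0,0,0,0],
    [0.18,0,-0.01,0,0,0,0],
    [0.18,0,-0.02,0,0,0,0],
    [0.18,0,-0.02,0,0,0,20],
    [0.18,0,-0.02,0,0,0,35]
  ]
}}

```text
time_s: 28.85
eef_pos: [0.512, 0.1936, 0.0234]
eef_rot: [[-0.997, -0.072, 0.0], [-0.072, 0.997, 0.0], [-0.0, 0.0, -1.0]]
contact_force: [-0.0, 0.5, 0.1]
opening: 0.019
gripper_force: 0.0
```

Request:
{"name": "apply_moves", "arguments": {
  "increments": [
    [0,0,0,0,0,0,35],
    [0,0,0,0,0,0,35],
    [0,0,-1,0,0,0,35],
    [0,0,-2.5,0,0,0,35],
    [0,0,-4,0,0,0,35]
  ]
}}

```text
time_s: 29.35
eef_pos: [0.5112, 0.1936, 0.1242]
eef_rot: [[-0.997, -0.073, -0.001], [-0.073, 0.997, 0.0], [0.001, 0.0, -1.0]]
contact_force: [0.4, -0.0, -0.5]
opening: 0.0302
gripper_force: 0.0
```

Request:
{"name": "apply_moves", "arguments": {
  "increments": [
    [0.8,0,-1.8,0,0,0,50],
    [1.6,0,-3.6,0,0,0,50],
    [1.6,0,-5,0,0,0,50],
    [1.6,0,-5,0,0,0,50],
    [1.6,0,-5,0,0,0,50]
  ]
}}

```text
time_s: 29.85
eef_pos: [0.4723, 0.1905, 0.249]
eef_rot: [[-0.997, -0.072, 0.002], [-0.072, 0.997, -0.001], [-0.002, -0.001, -1.0]]
contact_force: [-0.6, 0.5, 0.2]
opening: 0.043
gripper_force: 0.0
```

```bash
python3 - <<'E'
from stg import *
s=ctrl.state();im=ctrl.snapshot("wrist")[:,:,::-1].copy();cv2.imwrite("pics/w13.png",im)
print(s["time_s"],s["eef_pos"],s["contact_force"])
g=cv2.cvtColor(im,cv2.COLOR_BGR2GRAY);o,M=stage(4.2)
def edge(y0,y1,xs,z,ch=None):
    v=np.array([np.median([cv2.getRectSubPix(g,(1,1),tuple(map(float,proj("wrist",(*(o+M@[x,y]),z),s))))[0,0] for y in np.linspace(y0,y1,5)]) for x in xs])
    return [(round(1000*x,1),int(a)) for x,a in zip(xs,v)]
for n,y in(("0",.08),("1",.03),("2",-.02)):
    print(n,"rear",edge(y+.009,y+.016,np.arange(-.082,-.058,.001),.020))
    print(n,"nose",edge(y-.008,y+.008,np.arange(-.02,.006,.001),.016))
print("purple/other", carriers(im,s,.51,.39,.14,.08)[2].round(3))
E
```

```text
29.85 [0.47232436 0.19054226 0.24898234] [-0.56796114  0.49372859  0.19894078]
0 rear [(np.float64(-82.0), 105), (np.float64(-81.0), 93), (np.float64(-80.0), 74), (np.float64(-79.0), 62), (np.float64(-78.0), 66), (np.float64(-77.0), 75), (np.float64(-76.0), 79), (np.float64(-75.0), 82), (np.float64(-74.0), 83), (np.float64(-73.0), 83), (np.float64(-72.0), 83), (np.float64(-71.0), 81), (np.float64(-70.0), 82), (np.float64(-69.0), 82), (np.float64(-68.0), 75), (np.float64(-67.0), 73), (np.float64(-66.0), 93), (np.float64(-65.0), 116), (np.float64(-64.0), 126), (np.float64(-63.0), 129), (np.float64(-62.0), 128), (np.float64(-61.0), 128), (np.float64(-60.0), 128), (np.float64(-59.0), 128)]
0 nose [(np.float64(-20.0), 121), (np.float64(-19.0), 145), (np.float64(-18.0), 161), (np.float64(-17.0), 167), (np.float64(-16.0), 167), (np.float64(-15.0), 167), (np.float64(-14.0), 167), (np.float64(-13.0), 167), (np.float64(-12.0), 167), (np.float64(-11.0), 166), (np.float64(-10.0), 168), (np.float64(-9.0), 175), (np.float64(-8.0), 178), (np.float64(-7.0), 150), (np.float64(-6.0), 128), (np.float64
[... 2118 characters left out ...]
9), (np.float64(-59.0), 79)]
2 nose [(np.float64(-20.0), 134), (np.float64(-19.0), 134), (np.float64(-18.0), 134), (np.float64(-17.0), 134), (np.float64(-16.0), 134), (np.float64(-15.0), 134), (np.float64(-14.0), 135), (np.float64(-13.0), 135), (np.float64(-12.0), 134), (np.float64(-11.0), 131), (np.float64(-10.0), 114), (np.float64(-9.0), 94), (np.float64(-8.0), 80), (np.float64(-7.0), 78), (np.float64(-6.0), 76), (np.float64(-5.0), 75), (np.float64(-4.0), 77), (np.float64(-3.0), 86), (np.float64(-2.0), 135), (np.float64(-1.0), 154), (np.float64(0.0), 158), (np.float64(1.0), 157), (np.float64(2.0), 161), (np.float64(3.0), 179), (np.float64(4.0), 193), (np.float64(5.0), 198)]
purple/other []
```

Both trailing edges agree and all clips look alike (down). Now back to the spanner.

```bash
python3 -c "
from h import *
go(.5465,.0613,.2,9.2)"
```

```text
t 29.9 pos [0.4717 0.1903 0.2479] ty 94.14 inc [-2.614, -5.36, 1.918] [-0.007, 0.002, 10.617] q [ 40.   5. -67.  99.   5.  79.  66.]
```

Request:
{"name": "apply_moves", "arguments": {
  "increments": [
    [-0.5,-1.1,0,0,0,1,80],
    [-1,-2.2,0.4,0,0,2,80],
    [-1.6,-3.3,0.8,0,0,3,80],
    [-2.1,-4.4,1.2,0,0,4,80],
    [-2.6,-5.36,1.9,0,0,5,80]
  ]
}}

```text
time_s: 30.4
eef_pos: [0.5466, 0.0603, 0.199]
eef_rot: [[-0.807, 0.591, -0.002], [0.591, 0.807, 0.0], [0.002, -0.001, -1.0]]
contact_force: [0.4, -0.3, 0.3]
opening: 0.0678
gripper_force: 0.0
```

Request:
{"name": "apply_moves", "arguments": {
  "increments": [
    [0,0,0,0,0,1,80],
    [0,0,0,0,0,2,80],
    [0,0,0,0,0,3,80],
    [0,0,0,0,0,4,80],
    [0,0,0,0,0,5,80]
  ]
}}

```text
time_s: 30.9
eef_pos: [0.5453, 0.0619, 0.1986]
eef_rot: [[-0.24, 0.971, -0.004], [0.971, 0.24, 0.001], [0.002, -0.004, -1.0]]
contact_force: [-0.4, -0.3, 0.3]
opening: 0.0698
gripper_force: 0.0
```

Request:
{"name": "apply_moves", "arguments": {
  "increments": [
    [0,0,0,0,0,0.62,80],
    [0,0,0,0,0,0.62,80],
    [0,0,0,0,0,0.62,80],
    [0,0,0,0,0,0.62,80]
  ]
}}

```text
time_s: 31.3
eef_pos: [0.546, 0.0619, 0.2001]
eef_rot: [[-0.162, 0.987, -0.001], [0.987, 0.162, 0.0], [0.0, -0.001, -1.0]]
contact_force: [-0.4, 0.2, -0.8]
opening: 0.0696
gripper_force: 0.0
```

```bash
python3 - <<'E'
from h import *
s=ctrl.state();go(.5465,.0613,.0594,9.2,s)
im=ctrl.snapshot("wrist")[:,:,::-1].copy();cv2.imwrite("pics/w14.png",im)
# dark handle top: blob near predicted spot (z=.102)
u=proj("wrist",(.5465,.0613,.102),s);print("pred",u)
def px(P):return proj("wrist",P,s)
g=cv2.cvtColor(im,cv2.COLOR_BGR2GRAY);m=(g<70).astype(np.uint8)
x,y=u.astype(int);sub=g[y-40:y+40:5,x-40:x+41:4];print(sub)
E
```

```text
t 31.3 pos [0.546  0.0619 0.2001] ty 9.31 inc [-0.029, 0.023, 5.63] [-0.01, -0.004, 0.013] q [ 35.  12. -50.  98.   9.  75.  -7.]
pred [270.99261646 205.64355662]
[[ 74  83  84 114 113 116 116 115  94 112 105  77 117 118 114 116 116 114
  129  86  83]
 [ 77  85  95 110 108 114 115 116  93 109  97  97 100 116 112 116 115 140
  113 105  83]
 [ 61  67 108 111 100 114 116 110  93  48  34  31  30 113 113 114 116 207
  114 113  84]
 [ 78  65 108 109 105 109 110 114  94  40  33  33  32 110 115 115 115 113
  107 113  81]
 [ 81  84 107 113  92  70 108 111  93  33  31  35  31  93 111  93 112 106
  107 110  82]
 [ 81  83 103 111 114 113 112 110  92  46  48  46  46  69 114 115 103  72
  115 108  83]
 [ 84  95  82 110 112 113 111 113  91  48  50  49  52  70 116 116 115 111
  112  93  94]
 [ 94  94  93  92 113 115 113 114 102  45  50  51  50  69 138 135 140 135
  116  94  93]
 [153 146 152 152 125 131 136 151 106  47  49  50  51  88 214 190 212 188
  156 153 154]
 [153 104 197 153 155 155 198 213 154  50  50  49  48 134 213 206 158 152
  153 151 152]
 [154 166 151 150 155 154 154 152 160  47  51  48  51 109 154 152 150 151
  202 128 154]
 [201 198 202 199 192 192 193 185 179 134 113 114  93 134 141 139 147 150
  154 172 149]
 [199 199 202 198 192 196 192 191 197 199 200 199 200 195 196 194 198 199
  201 198 196]
 [197 196 199 198 195 194 192 197 201 202 200 201 198 194 196 198 196 198
  201 200 197]
 [196 196 200 199 196 194 193 197 201 200 200 201 196 194 195 195 197 201
  199 197 194]
 [198 199 201 200 195 194 197 199 196 200 202 198 193 198 197 197 198 198
  197 193 193]]
```

Request:
{"name": "apply_moves", "arguments": {
  "increments": [
    [0,0,1.4,0,0,0,80],
    [0,0,2.8,0,0,0,80],
    [0,0,4.2,0,0,0,80],
    [0,0,5.2,0,0,0,80],
    [0,0,5.6,0,0,0,80]
  ]
}}

```text
time_s: 31.85
eef_pos: [0.5444, 0.0615, 0.0583]
eef_rot: [[-0.161, 0.987, -0.005], [0.987, 0.161, 0.0], [0.001, -0.004, -1.0]]
contact_force: [0.5, 0.4, 0.6]
opening: 0.0694
gripper_force: 0.0
```

Request:
{"name": "apply_moves", "arguments": {
  "increments": [
    [0,0,0,0,0,0,0],
    [0,0,0,0,0,0,0],
    [0,0,0,0,0,0,0],
    [0,0,0,0,0,0,0],
    [0,0,0,0,0,0,0]
  ],
  "grip_force": 55
}}

```text
time_s: 32.35
eef_pos: [0.547, 0.0618, 0.0619]
eef_rot: [[-0.16, 0.987, 0.002], [0.987, 0.16, -0.0], [-0.001, 0.001, -1.0]]
contact_force: [-0.7, 0.7, 0.1]
opening: 0.0375
gripper_force: 0.0
```

Request:
{"name": "apply_moves", "arguments": {
  "increments": [
    [0,0,0,0,0,0,0],
    [0,0,0,0,0,0,0],
    [0,0,0,0,0,0,0],
    [0,0,0,0,0,0,0],
    [0,0,0,0,0,0,0]
  ]
}}

```text
time_s: 32.85
eef_pos: [0.5464, 0.0618, 0.061]
eef_rot: [[-0.16, 0.987, -0.0], [0.987, 0.16, -0.0], [-0.0, -0.0, -1.0]]
contact_force: [0.2, 0.0, 1.1]
opening: 0.0137
gripper_force: 55.0
```

```bash
python3 -c "
from h import *
s=ctrl.state();go(.5465,.0613,.0594,-47.5,s);print(s['opening'],s['gripper_force'],s['contact_force'],s['moment'])"
```

```text
t 32.85 pos [0.5464 0.0618 0.061 ] ty 9.2 inc [-0.02, 0.001, 0.065] [0.0, 0.001, 7.088] q [ 31.  21. -47. 107.  17.  60. -13.]
0.013729656891523764 54.9913798738271 [0.19799621 0.01962368 1.1228788 ] [-0.05359367  0.00368066  0.00323204]
```

Request:
{"name": "apply_moves", "arguments": {
  "increments": [
    [0,0,0,0,0,0.7,0],
    [0,0,0,0,0,1.4,0],
    [0,0,0,0,0,2.1,0],
    [0,0,0,0,0,2.8,0],
    [0,0,0,0,0,3.5,0]
  ]
}}

```text
time_s: 33.35
eef_pos: [0.547, 0.0616, 0.061]
eef_rot: [[0.326, 0.945, 0.001], [0.945, -0.326, -0.0], [0.0, 0.001, -1.0]]
contact_force: [0.9, 0.3, -2.0]
opening: 0.0138
gripper_force: 55.0
```

Request:
{"name": "apply_moves", "arguments": {
  "increments": [
    [0,0,0,0,0,0.7,0],
    [0,0,0,0,0,1.4,0],
    [0,0,0,0,0,2.1,0],
    [0,0,0,0,0,2.8,0],
    [0,0,0,0,0,3.3,0]
  ]
}}

```text
time_s: 33.85
eef_pos: [0.5474, 0.0611, 0.0611]
eef_rot: [[0.712, 0.702, 0.002], [0.702, -0.712, -0.001], [0.001, 0.002, -1.0]]
contact_force: [3.3, -1.1, -1.5]
opening: 0.0131
gripper_force: 55.0
```

```bash
python3 -c "
from h import *
s=ctrl.state();go(.5465,.0613,.0594,-54,s);print(s['opening'],s['gripper_force'],s['contact_force'],s['moment'])"
```

```text
t 33.85 pos [0.5474 0.0611 0.0611] ty -45.39 inc [-0.021, -0.031, 0.067] [0.014, -0.008, 1.076] q [ 24.  18. -38. 107.  13.  59. -65.]
0.013124975820920945 55.00521001406014 [ 3.26683681 -1.13872424 -1.46233721] [-0.46196434 -0.60255067  0.15028947]
```

Request:
{"name": "apply_moves", "arguments": {
  "increments": [
    [0,0,0,0,0,0.3,0],
    [0,0,0,0,0,0.6,0],
    [0,0,0,0,0,0.8,0],
    [0,0,0,0,0,0.8,0]
  ]
}}

```text
time_s: 34.25
eef_pos: [0.5473, 0.061, 0.0611]
eef_rot: [[0.784, 0.621, 0.002], [0.621, -0.784, -0.001], [0.001, 0.002, -1.0]]
contact_force: [2.1, -2.3, -0.2]
opening: 0.0134
gripper_force: 55.0
```

```bash
python3 -c "
from h import *
s=ctrl.state();go(.5465,.0613,.0594,-54,s);print(s['contact_force'],s['moment'])"
```

```text
t 34.25 pos [0.5473 0.061  0.0611] ty -51.62 inc [-0.016, -0.029, 0.068] [0.013, -0.005, 0.297] q [ 23.  18. -37. 107.  13.  59. -71.]
[ 2.11570328 -2.27887938 -0.21367188] [-0.66698524 -0.83593794  0.07758601]
```

Request:
{"name": "apply_moves", "arguments": {
  "increments": [
    [0,0,0,0,0,0.2,0],
    [0,0,0,0,0,0.4,0],
    [0,0,0,0,0,0.4,0]
  ]
}}

```text
time_s: 34.55
eef_pos: [0.5472, 0.0609, 0.0612]
eef_rot: [[0.818, 0.576, 0.002], [0.576, -0.818, -0.001], [0.001, 0.002, -1.0]]
contact_force: [4.5, -4.1, -3.0]
opening: 0.0134
gripper_force: 55.1
```

```bash
python3 -c "
from h import *
s=ctrl.state();go(.5465,.0613,.0594,-54,s);print(s['contact_force'],s['moment'])"
```

```text
t 34.55 pos [0.5472 0.0609 0.0612] ty -54.86 inc [-0.015, -0.029, 0.071] [0.014, -0.005, -0.107] q [ 23.  18. -36. 107.  12.  59. -74.]
[ 4.47289289 -4.10426016 -3.03032794] [-0.97294008 -1.12419803  0.36910798]
```

Request:
{"name": "apply_moves", "arguments": {
  "increments": [
    [0,0,0,0,0,0.2,0],
    [0,0,0,0,0,0.3,0],
    [0,0,0,0,0,0.3,0]
  ]
}}

```text
time_s: 34.85
eef_pos: [0.5472, 0.061, 0.0612]
eef_rot: [[0.84, 0.543, 0.002], [0.543, -0.84, -0.002], [0.001, 0.003, -1.0]]
contact_force: [4.3, -3.4, -1.5]
opening: 0.0139
gripper_force: 55.8
```

```bash
python3 -c "
from h import *
s=ctrl.state();go(.5465,.0613,.0594,-54,s);print(s['contact_force'],s['moment'])"
```

```text
t 34.85 pos [0.5472 0.061  0.0612] ty -57.1 inc [-0.016, -0.027, 0.071] [0.019, -0.003, -0.387] q [ 22.  18. -36. 107.  12.  59. -76.]
[ 4.25898028 -3.36000108 -1.53917482] [-1.03510974 -1.2031975   0.99853393]
```

Mz ≈1.0 N·m: fully home. Relax the twist and lift out.

Request:
{"name": "apply_moves", "arguments": {
  "increments": [
    [0,0,0,0,0,-0.4,0],
    [0,0,0,0,0,-0.8,0],
    [0,0,0,0,0,-0.8,0],
    [0,0,-0.2,0,0,-0.8,0],
    [0,0,-0.5,0,0,-0.8,0]
  ]
}}

```text
time_s: 35.35
eef_pos: [0.5448, 0.062, 0.0729]
eef_rot: [[0.776, 0.631, -0.004], [0.631, -0.776, 0.0], [-0.002, -0.003, -1.0]]
contact_force: [-1.1, 0.1, -1.6]
opening: 0.0137
gripper_force: 55.0
```

Request:
{"name": "apply_moves", "arguments": {
  "increments": [
    [0,0,-0.5,0,0,0,0],
    [0,0,-1.2,0,0,0,0],
    [0,0,-2,0,0,0,0],
    [0,0,-2,0,0,0,0]
  ]
}}

```text
time_s: 35.75
eef_pos: [0.5484, 0.0634, 0.1272]
eef_rot: [[0.775, 0.632, 0.006], [0.632, -0.775, 0.001], [0.005, 0.003, -1.0]]
contact_force: [0.6, 0.2, -0.4]
opening: 0.0139
gripper_force: 55.0
```

```bash
python3 - <<'E'
from h import *
s=ctrl.state();print(s['contact_force'],s['moment'],s['opening'],s['gripper_force'])
im=ctrl.snapshot("wrist")[:,:,::-1].copy();cv2.imwrite("pics/w15.png",im)
go(.4697,-.0187,.12,17.8,s)
# tab angle: dark pixels just outside rim at radius 36-38.5mm
g=cv2.cvtColor(im,cv2.COLOR_BGR2GRAY)
print([(a,int(np.mean([cv2.getRectSubPix(g,(1,1),tuple(map(float,proj("wrist",(.5473+r*np.cos(np.radians(a)),.0606+r*np.sin(np.radians(a)),.022),s))))[0,0] for r in(.0365,.0375,.0385)]))) for a in range(120,156,2)])
E
```

```text
[ 0.6342278   0.16015521 -0.38083784] [-0.01433266 -0.02344087  0.01184003] 0.013890647929502837 54.992166040465236
t 35.75 pos [0.5484 0.0634 0.1272] ty -50.78 inc [-4.517, 0.553, 0.265] [0.04, -0.02, -8.572] q [ 24.  14. -38. 103.   9.  66. -67.]
[(120, 88), (122, 87), (124, 86), (126, 85), (128, 73), (130, 61), (132, 63), (134, 64), (136, 78), (138, 86), (140, 86), (142, 86), (144, 86), (146, 87), (148, 87), (150, 87), (152, 88), (154, 88)]
```

Tab at ≈132° world, as expected for fully home (132.6°). Carry the spanner to its rest.

Request:
{"name": "apply_moves", "arguments": {
  "increments": [
    [-0.3,0,0,0,0,-1,0],
    [-0.8,0.1,0,0,0,-2,0],
    [-1.4,0.2,0,0,0,-3,0],
    [-2,0.3,0,0,0,-4,0],
    [-2.8,0.4,0,0,0,-5,0]
  ]
}}

```text
time_s: 36.3
eef_pos: [0.4974, 0.0104, 0.1225]
eef_rot: [[0.181, 0.984, -0.002], [0.984, -0.181, 0.001], [0.001, -0.002, -1.0]]
contact_force: [-0.8, 0.5, -0.5]
opening: 0.0138
gripper_force: 55.0
```

```bash
python3 -c "
from h import *
go(.4697,-.0187,.1,17.8)"
```

```text
t 36.3 pos [0.4974 0.0104 0.1225] ty -10.42 inc [-1.345, -0.88, 0.901] [-0.011, -0.01, -3.527] q [ 35.   7. -42. 110.   5.  65. -19.]
```

Request:
{"name": "apply_moves", "arguments": {
  "increments": [
    [-0.4,-0.3,0,0,0,-1,0],
    [-0.8,-0.5,0.2,0,0,-2,0],
    [-1.2,-0.8,0.5,0,0,-3,0],
    [-1.34,-0.88,0.8,0,0,-3.52,0],
    [-1.34,-0.88,0.8,0,0,-3.52,0]
  ]
}}

```text
time_s: 36.8
eef_pos: [0.4685, -0.0193, 0.1018]
eef_rot: [[-0.297, 0.955, -0.004], [0.955, 0.297, 0.0], [0.001, -0.003, -1.0]]
contact_force: [0.1, -0.9, -1.0]
opening: 0.0136
gripper_force: 55.0
```

Request:
{"name": "apply_moves", "arguments": {
  "increments": [
    [0,0,0,0,0,0,0],
    [0,0,0,0,0,0,0],
    [0,0,0,0,0,0,0]
  ]
}}

```text
time_s: 37.1
eef_pos: [0.471, -0.0185, 0.1038]
eef_rot: [[-0.298, 0.954, 0.001], [0.954, 0.298, 0.0], [-0.0, 0.001, -1.0]]
contact_force: [0.1, 0.1, -1.0]
opening: 0.0137
gripper_force: 55.0
```

```bash
python3 - <<'E'
from h import *
s=ctrl.state();print(s['contact_force'],s['opening'],s['gripper_force'])
go(.4697,-.0187,.0525,17.8,s)
im=ctrl.snapshot("wrist")[:,:,::-1].copy();cv2.imwrite("pics/w16.png",im)
p=ctrl.camera_params("wrist");Mi=np.linalg.inv(p["mount"])
def pt(P): c=p["K"]@(Mi@[*P,1])[:3];return c[:2]/c[2]
g=cv2.cvtColor(im,cv2.COLOR_BGR2GRAY)
# bar hole (screw) near expected; rest outline on z=.016
print("hole pred",pt((.022,0,.026)))
u=pt((.022,0,.026)).astype(int);print("bar cols row-8",g[u[1]-8,u[0]-34:u[0]+36:2]);
r=g[u[1]-12:u[1]+13,u[0]-15:u[0]+16];m=r<75;yy,xx=np.nonzero(m);print("hole",xx.mean()+u[0]-15,yy.mean()+u[1]-12,m.sum())
for lab,P in dict(restL=(.039,0),restR=(-.039,0)).items():
    t=np.radians(-72.2);q=np.array([.4697,-.0187])+[P[0]*-np.cos(t),P[0]*-np.sin(t)];print(lab,q,proj("wrist",(*q,.016),s))
# long-edge profile across rest at its camera-side end (rest-x=+33 mm toward camera), z=.016
t=np.radians(107.8);ex=np.array([np.cos(t),np.sin(t)]);ey=np.array([-ex[1],ex[0]])
for a in (.036,.033):
    v=[(round(1000*b),int(g[tuple(np.round(proj("wrist",(*(np.array([.4697,-.0187])+a*ex+b*ey),.016),s)).astype(int)[::-1])])) for b in np.arange(-.026,.027,.002)]
    print(a,v)
print([(round(1000*a),int(g[tuple(np.round(proj("wrist",(*(np.array([.4697,-.0187])+a*ex),.016),s)).astype(int)[::-1])])) for a in np.arange(.02,.05,.001)])
E
```

```text
[ 0.12469507  0.07205246 -1.03887635] 0.01369046491996394 54.99232208356261
t 37.1 pos [ 0.471  -0.0185  0.1038] ty 17.36 inc [0.007, -0.054, 2.051] [0.004, 0.0, -0.055] q [ 40.   5. -42. 115.   4.  62.  14.]
hole pred [269.58602305 206.70983577]
bar cols row-8 [117 118 122 125 121  46  32  31  31  77 118 126 125 122 128 128 124 125
 125 124 123 125 127 128 127 131 131 122  99  77 125 126 125 126 125]
hole 272.2704402515723 207.51572327044025 159
restL [0.45777788 0.01843305] [267.84990561 156.32223258]
restR [ 0.48162212 -0.05583305] [268.91793691 256.31092947]
0.036 [(-26, 128), (-24, 128), (-22, 129), (-20, 129), (-18, 72), (-16, 34), (-14, 32), (-12, 31), (-10, 36), (-8, 30), (-6, 33), (-4, 34), (-2, 32), (0, 30), (2, 31), (4, 32), (6, 30), (8, 31), (10, 29), (12, 31), (14, 30), (16, 31), (18, 72), (20, 120), (22, 119), (24, 122), (26, 123)]
0.033 [(-26, 130), (-24, 128), (-22, 130), (-20, 129), (-18, 74), (-16, 31), (-14, 32), (-12, 32), (-10, 32), (-8, 30), (-6, 31), (-4, 32), (-2, 30), (0, 32), (2, 32), (4, 30), (6, 31), (8, 32), (10, 33), (12, 33), (14, 32), (16, 29), (18, 72), (20, 122), (22, 123), (24, 122), (26, 125)]
[(20, 32), (21, 31), (22, 31), (23, 31), (24, 33), (25, 29), (26, 30), (27, 33), (28, 35), (29, 31), (30, 31), (31, 32), (32, 34), (33, 32), (34, 31), (35, 32), (36, 30), (37, 32), (38, 34), (39, 22), (40, 22), (41, 54), (42, 131), (43, 133), (44, 132), (45, 130), (46, 130), (47, 130), (48, 128), (49, 130)]
```

Request:
{"name": "apply_moves", "arguments": {
  "increments": [
    [0,-0.09,0.3,0,0,-0.06,0],
    [0,-0.09,0.7,0,0,-0.06,0],
    [0,-0.09,1.1,0,0,-0.06,0],
    [0,-0.09,1.4,0,0,-0.06,0],
    [0,-0.09,1.5,0,0,-0.06,0]
  ]
}}

```text
time_s: 37.65
eef_pos: [0.4675, -0.0195, 0.0645]
eef_rot: [[-0.306, 0.952, -0.002], [0.952, 0.306, 0.001], [0.001, -0.002, -1.0]]
contact_force: [0.4, -0.1, -1.4]
opening: 0.0139
gripper_force: 55.0
```

Request:
{"name": "apply_moves", "arguments": {
  "increments": [
    [0,0,0.08,0,0,0,0],
    [0,0,0.16,0,0,0,0],
    [0,0,0.24,0,0,0,0],
    [0,0,0.32,0,0,0,0],
    [0,0,0.32,0,0,0,0]
  ]
}}

```text
time_s: 38.15
eef_pos: [0.4683, -0.0197, 0.0579]
eef_rot: [[-0.306, 0.952, -0.0], [0.952, 0.306, -0.0], [-0.0, -0.0, -1.0]]
contact_force: [0.0, 1.2, -1.3]
opening: 0.0135
gripper_force: 55.0
```

```bash
python3 -c "
from h import *
s=ctrl.state();go(.4688,-.019,.0525,17.8,s);print(s['contact_force'],s['moment'])"
```

```text
t 38.15 pos [ 0.4683 -0.0197  0.0579] ty 17.84 inc [0.019, 0.025, 0.214] [-0.001, 0.0, 0.005] q [ 39.   8. -42. 118.   7.  56.  12.]
[ 0.04799309  1.18928564 -1.28455026] [-0.00501792 -0.07949876  0.02232218]
```

Pins are in the slot without contact force; seat it.

Request:
{"name": "apply_moves", "arguments": {
  "increments": [
    [0,0.02,0.07,0,0,0,0],
    [0,0.02,0.14,0,0,0,0],
    [0,0.02,0.2,0,0,0,0],
    [0,0.02,0.2,0,0,0,0]
  ]
}}

```text
time_s: 38.55
eef_pos: [0.469, -0.0195, 0.053]
eef_rot: [[-0.306, 0.952, 0.0], [0.952, 0.306, -0.0], [-0.0, -0.0, -1.0]]
contact_force: [0.0, 0.0, -0.1]
opening: 0.0136
gripper_force: 55.0
```

Request:
{"name": "apply_moves", "arguments": {
  "increments": [
    [0,0,0.04,0,0,0,0],
    [0,0,0.08,0,0,0,0],
    [0,0,0.08,0,0,0,0]
  ]
}}

```text
time_s: 38.85
eef_pos: [0.4691, -0.0195, 0.0529]
eef_rot: [[-0.306, 0.952, -0.001], [0.952, 0.306, -0.001], [-0.001, -0.001, -1.0]]
contact_force: [-7.4, 1.3, 17.1]
opening: 0.0136
gripper_force: 55.0
```

Seated (17 N at the expected height). Unload, release, rise well clear.

Request:
{"name": "apply_moves", "arguments": {
  "increments": [
    [0,0,-0.06,0,0,0,0],
    [0,0,-0.06,0,0,0,0],
    [0,0,-0.06,0,0,0,20],
    [0,0,-0.06,0,0,0,50],
    [0,0,-0.06,0,0,0,80]
  ]
}}

```text
time_s: 39.35
eef_pos: [0.4687, -0.0195, 0.0522]
eef_rot: [[-0.306, 0.952, -0.0], [0.952, 0.306, 0.0], [0.0, -0.0, -1.0]]
contact_force: [0.1, 0.3, 1.0]
opening: 0.0264
gripper_force: 0.0
```

Request:
{"name": "apply_moves", "arguments": {
  "increments": [
    [0,0,0,0,0,0,80],
    [0,0,0,0,0,0,80],
    [0,0,0,0,0,0,80],
    [0,0,-1,0,0,0,80],
    [0,0,-2.5,0,0,0,80]
  ]
}}

```text
time_s: 39.85
eef_pos: [0.4668, -0.0192, 0.1138]
eef_rot: [[-0.307, 0.952, -0.005], [0.952, 0.307, 0.002], [0.003, -0.004, -1.0]]
contact_force: [-0.6, -1.1, 0.7]
opening: 0.0645
gripper_force: 0.0
```

Request:
{"name": "apply_moves", "arguments": {
  "increments": [
    [0,0,-1.5,0,0,0,80],
    [0,0,-3,0,0,0,80],
    [0,0,-4.5,0,0,0,80],
    [0,0,-6,0,0,0,80],
    [0,0,-6,0,0,0,80]
  ]
}}

```text
time_s: 40.35
eef_pos: [0.4718, -0.0194, 0.2702]
eef_rot: [[-0.306, 0.952, 0.009], [0.952, 0.306, -0.002], [-0.005, 0.008, -1.0]]
contact_force: [-0.5, 1.0, -1.1]
opening: 0.0695
gripper_force: 0.0
```

```bash
python3 - <<'E'
from stg import *
s=ctrl.state();im=ctrl.snapshot("wrist")[:,:,::-1].copy();cv2.imwrite("pics/w17.png",im)
print(s["time_s"],s["eef_pos"],s["opening"])
g=cv2.cvtColor(im,cv2.COLOR_BGR2GRAY);a=cv2.cvtColor(cv2.imread("pics/w3.png"),cv2.COLOR_BGR2GRAY);s3=json.load(open("s3.json"))
def patch(G,S,z=.026):
    w=[(.4697+dx,-.0187+dy) for dx,dy in((.05,.05),(.05,-.05),(-.05,-.05),(-.05,.05))]
    src=np.float32([proj("wrist",(*p,z),S) for p in w]);return cv2.warpPerspective(G,cv2.getPerspectiveTransform(src,np.float32([(0,0),(200,0),(200,200),(0,200)])),(200,200))
A,B=patch(a,s3),patch(g,s)
print("corr",np.corrcoef(A.ravel(),B.ravel())[0,1],cv2.phaseCorrelate(np.float32(A),np.float32(B)))
# bar: bright pixels inside rest
for n,I in(("before",A),("after",B)):
    m=((I[60:150,30:110]>85)).astype(np.uint8);c=max(cv2.findContours(m,0,2)[0],key=cv2.contourArea);print(n,cv2.minAreaRect(c))
# tops: carriers from top camera & tab angle
t=ctrl.snapshot("top")[:,:,::-1];cv2.imwrite("pics/top9.png",t)
t0=cv2.imread("pics/top0.png");d=cv2.absdiff(t,t0).max(2);
for nm,(x0,y0,x1,y1) in dict(bottle=(212,150,236,188),tin=(152,162,188,198),nut=(410,216,428,234),part=(394,182,430,212),purple=(134,232,180,270),carA=(195,190,220,235),carB=(195,237,220,280)).items(): print(nm,int((d[y0:y1,x0:x1]>35).sum()))
E
```

```text
40.35 [ 0.471793   -0.01938933  0.27016383] 0.06946607507777251
corr 0.9667718783312949 ((-0.09552675603626426, -0.2392619114440322), 0.4068912322998047)
before ((47.30697250366211, 46.513031005859375), (41.76106262207031, 78.36000061035156), 73.1416015625)
after ((47.94465637207031, 45.540340423583984), (40.75923156738281, 77.70675659179688), 72.34988403320312)
bottle 41
tin 0
nut 198
part 920
purple 0
carA 195
carB 145
```

```bash
python3 - <<'E'
from stg import *
s=ctrl.state();im=ctrl.snapshot("wrist")[:,:,::-1].copy();g=cv2.cvtColor(im,cv2.COLOR_BGR2GRAY)
a=cv2.cvtColor(cv2.imread("pics/w3.png"),cv2.COLOR_BGR2GRAY);s3=json.load(open("s3.json"))
def patch(G,S,c,h,z):
    w=[(c[0]+dx,c[1]+dy) for dx,dy in((h,h),(h,-h),(-h,-h),(-h,h))]
    src=np.float32([proj("wrist",(*p,z),S) for p in w]);return cv2.warpPerspective(G,cv2.getPerspectiveTransform(src,np.float32([(0,0),(160,0),(160,160),(0,160)])),(160,160))
for n,uv,h,z in(("nut",(309,235),.025,.01),("part",(360,238),.045,.008)):
    c=ray("wrist",*uv,z,s3)[:2];A,B=patch(a,s3,c,h,z),patch(g,s,c,h,z)
    print(n,c.round(3),"corr",round(np.corrcoef(A.ravel(),B.ravel())[0,1],3),"shift_mm",np.round(np.array(cv2.phaseCorrelate(np.float32(A),np.float32(B))[0])*h*2000/160,2))
o,M=stage(4.2)
px=lambda x,y,z:proj("wrist",(*(o+M@[x,y]),z),s)
f=lambda u:int(cv2.getRectSubPix(g,(1,1),tuple(map(float,u)))[0,0])
for y in(.08,.03): print(y,px(-.064,y,.02).round(),[(i,f(px(i/1000,y+.012,.02))) for i in range(-80,-56,1)])
print("lane2",[(i,f(px(i/1000,-.02,.015))) for i in range(-80,-56,1)])
E
```

```text
nut [ 0.533 -0.089] corr 0.988 shift_mm [-0.42  0.15]
part [ 0.594 -0.077] corr 0.833 shift_mm [-0.01  0.25]
0.08 [370. -86.] [(-80, 157), (-79, 156), (-78, 156), (-77, 156), (-76, 155), (-75, 157), (-74, 156), (-73, 154), (-72, 150), (-71, 147), (-70, 139), (-69, 131), (-68, 109), (-67, 80), (-66, 72), (-65, 69), (-64, 70), (-63, 86), (-62, 113), (-61, 127), (-60, 140), (-59, 168), (-58, 195), (-57, 202)]
0.03 [354. -28.] [(-80, 140), (-79, 159), (-78, 161), (-77, 161), (-76, 162), (-75, 161), (-74, 160), (-73, 158), (-72, 158), (-71, 159), (-70, 159), (-69, 157), (-68, 158), (-67, 156), (-66, 159), (-65, 157), (-64, 157), (-63, 156), (-62, 156), (-61, 156), (-60, 155), (-59, 156), (-58, 156), (-57, 155)]
lane2 [(-80, 200), (-79, 191), (-78, 151), (-77, 105), (-76, 96), (-75, 119), (-74, 138), (-73, 122), (-72, 88), (-71, 100), (-70, 110), (-69, 110), (-68, 126), (-67, 158), (-66, 164), (-65, 165), (-64, 166), (-63, 165), (-62, 165), (-61, 165), (-60, 165), (-59, 165), (-58, 165), (-57, 165)]
```

Spanner is back as it was, nut and part unmoved, gate bar up, both carriers home. Handing in.

```bash
python3 -c "
from plant import ctrl
print(ctrl.close_job())"
```

```text
the job is handed in; nothing more can be done
None
```

The job is handed in at about 40 s of the 210 s allowed: both carriers on the bench pushed against the end stops in lanes 0 and 1, the ring turned fully home, and the spanner back in its rest. The hand-in returned no verdict, and I judged the clips snapped down from camera brightness profiles, not a direct clip reading.

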